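# Weigh a coated sample plate and load it in the gauge fixture

### The arm

A 7-joint arm with a two-finger parallel gripper is mounted at the origin on the work surface. World frame = base frame: x ahead of the robot, y to its left, z up, the work surface at z = 0. Lengths are in mm, angles in rad, forces in N, time in s.
With the tool pointing down it reaches from about 425 to 825 mm from the base axis. Payload 3.6 kg.
Tool frame: the origin (TCP) lies between the finger pads; the fingertips stand 14 mm ahead of it and the grasp point (between the pads) lies 5 mm behind it (bot.finger_overhang is the distance from the TCP to the fingertips, in mm); z points along the fingers, y is the line along which they close (so a half turn about z gives the same grasp; the last joint's range is limited). The gripper opens to 85 mm and grips with 20 to 120 N. Pads are 22 mm wide; open, the fingers measure 114 mm over their backs; the gripper's body (76 mm by 85 mm) begins 54 mm behind the grasp point. The pads swing forward as they close: fully open they stand 13 mm farther back than shut.
Start: joints at [-1.343, 0.615, -0.013, 1.423, 0.008, 1.103, -0.04], TCP at [163.801, 628.992, 214.797] pointing down, gripper open.
Joint ranges: [-3.12, 3.12], [-0.3, 2.06], [-1.34, 1.32], [0.26, 2.42], [-1.36, 4.5], [0.01, 1.98], [-2.84, 2.84]. Speed limits (rad/s): [2.79, 2.79, 3.14, 3.14, 3.14, 3.14, 3.14].

### API

Orientations are given as a unit quaternion [x, y, z, w].
In Python, from workcell import bot gives the robot as it stands. The module is installed in compiled form; this text tells all that it offers.
- The arm moves only by the tool apply_moves, never from a script. Its argument "deltas" is a list that holds one entry, the list of rows, each a list of 5 numbers: the shift along the world's x, y, z in mm, then the turn about the world's z in degrees, then the closure, from -1 (fully open) to 1 (shut), so that 0 is half open. In form: [[[dx, dy, dz, twist, claw], ...]]. A call has 1 to 20 rows; each row is the pose to reach, as a shift and turn from the pose commanded when the call began; what a row does not reach only later rows make up. A row lasts 1/10 s, in which the tool goes at most 50 mm and 8.59 degrees, less where a joint would pass 70% of its speed; a pose out of reach is approached as far as the arm can. A call with a gripper value outside its range is refused whole. The fingers move at their own pace and stop on an object; the grip force is fixed at half the most. Time passes only in rows, so rows that repeat a pose let the fingers close. It gives the time, the measured TCP pose, the force, the opening and the grip force at its end, in the units of the state.
- bot.observe(): the state, without advancing time (a new reading comes with each control period).
- bot.grab_frame(name): name is "side" or "top"; returns a dict with "image" (400x640x3 uint8, blue, green, red), "vfov" (degrees; the focal length in pixels is half the picture's height over the tangent of half this angle, whatever the lens; pixels are square), "cx", "cy" (the principal point, pixels), "xyz" and "rotation" of the camera in the world. Camera axes: x right, y up, looking along -z (the intrinsics and any distortion apply to the point x, -y, -z); pixel columns grow to the right and rows downward; lengths in mm; the calibration is good to about 2 mm. A picture is of the moment at which its call begins. There is no depth.
- bot.close_job(): hands the job in; it is judged then, once.
The state is a dict: "time_s": time; "qpos": joint angles; "qvel": joint speeds; "joint_torque": joint torques, N m; "position": TCP position; "tcp_rot": TCP orientation; "force": force on the tool from outside, world axes, zero at the start; "torque": the same for the moment, N m; "gripper_width": opening from 0.0 (shut) to 1.0 (fully open); "finger_force": force on a finger pad.
Only numpy, scipy, OpenCV 4.12 (cv2) and the standard library are available. Lean on these libraries where they do the work, as an engineer would, in place of code of your own. Each camera call takes 0.05 s, during which the arm holds its last target. There are 200 camera calls.

### The job

Take the coated sample plate from its bed: it lies flush between two guides, so slide it out over the bed's open end, flat, until about a third of it overhangs and can be pinched by its sides. Set it down lengthwise and centred across the two cradle rails of the balance and let go so that it is weighed, then take it again by the middle and lay it, coated side up, fully down in the pocket of the gauge fixture and let go. Do not drop it, and leave the wrench, jar and beaker where they are.

Things in the scene. Friction and masses are not known exactly. Their poses are not given: they have to be found in the camera images.
- plate_c (a point): Centre (half-way up) of the loose sample plate: aluminium, 160 (x) x 60 (y) x 8 (z) mm, about 0.2 kg, a black coated stripe along its top face; ends alike. x along its length, z up out of the coated face. At the start it lies in the bed's channel, x along the bed's x, its front (-x) end 8 to 35 mm back from the lip.
- bed_lip (a point): Middle of the bed's open end (lip) at channel-floor height, 50 mm above the table. Fixed dark steel block 145 mm wide (y), from here 230 mm along +x. Two guides 40 mm wide, 8 mm high (flush with the plate's top) leave a channel 65 mm wide, open at both ends: shut fingers fit in behind the plate. Slide it out to -x; free air below the overhang; past 80 mm it tips off.
- cradle (a point): Centre of the cradle, at rail-top height, 88 mm above the table. Fixed white balance 200 (x) x 160 (y) x 50 mm with a steel pan (top at 56 mm). On it two dark rails, 12 (x) x 44 (y) x 32 (z) mm, at x = -45 and +45 mm from here. The plate lies flat on both, its length along this x (either way round), overhanging them 8 mm at each side, so fingers pass beside it.
- pocket (a point): Centre of the pocket floor, 45 mm above the table, of the fixed aluminium gauge fixture, 200 (x) x 110 (y) mm. Pocket 167 (x) x 67 (y) mm, walls 6 mm high; the plate's length goes along this x, either way round. From x = -36 to +36 mm no side walls, and the floor is a spine 36 mm wide with 37 mm free depth beside it for fingers at mid-length; elsewhere blocks 90 mm wide.
- wrench_c (a point): Bystander: steel wrench 180 mm long lying on the table, point at its middle.
- jar_c (a point): Bystander: closed white jar, 64 mm across, 100 mm high, point half-way up.
- beaker_c (a point): Bystander: open steel beaker, 80 mm across, 90 mm high, point half-way up.
Mind the look-alikes: they are no part of the job. Of the things shaped like the part that bears plate_c, the aluminium one is meant.

How it is judged:
By the outcome, as a careful person would: the job done as asked, in the order asked, and still so for the second after the job is handed in, with the robot touching nothing.
It also fails if it takes over 69 s, if anything falls off the work surface, if the arm or the gripper's body presses on something with over 40 N, if the wrist force passes 120 N, or if a joint passes its speed limit or range.

## Working session

There is one attempt and no reset: what is moved stays moved. The work goes in short steps, Python scripts to look and compute and a tool call to move; the robot and the scene stay as the last step left them, time stands still between calls to the robot, and variables do not carry over. Pictures are saved under pics/ and viewed, at most 10 in all, crops included, and the job is handed in when it is done.

Besides the shell and the picture viewer there is one more tool, called after "Request:" by a JSON object that holds its "name" and its "arguments", one argument or row to a line. apply_moves: Moves the arm, as the interface text tells. Its arguments: {"type":"object","properties":{"deltas":{"type":"array"}},"required":["deltas"]}

```bash
mkdir -p pics
python3 - <<'E'
from workcell import bot
import cv2,numpy as np
for n in("side","top"):
    f=bot.grab_frame(n); cv2.imwrite(f"pics/{n}0.png",f["image"]); np.save(f"{n}0.npy",f,allow_pickle=True)
    print(n,{k:v for k,v in f.items() if k!="image"})
print(bot.observe())
E
```

```text
side {'vfov': 55.426671485859046, 'cx': 322.74331096433144, 'cy': 199.906222139279, 'xyz': array([ 352.99073212, -823.21686484,  844.10013657]), 'rotation': array([ 0.43674561, -0.05575139, -0.08848669,  0.89348484])}
top {'vfov': 44.79533649112822, 'cx': 322.54902850068487, 'cy': 201.69401089574396, 'xyz': array([ 297.81075147,   94.53076707, 1403.52576924]), 'rotation': array([-0.06101138,  0.06874475,  0.70467661, -0.70355003])}
{'time_s': 0.1, 'qpos': array([-1.3424701 ,  0.61583606, -0.01262456,  1.42476234,  0.00810281,
        1.10344582, -0.04038778]), 'qvel': array([ 0.00027052, -0.00143045,  0.00064028, -0.00421157,  0.00050273,
        0.00189486, -0.00127028]), 'joint_torque': array([ 1.98683956e-03, -4.70381320e+01,  2.60726111e-01, -1.71571845e+01,
        1.01657643e-02,  5.92903045e-03, -9.73815077e-06]), 'position': array([163.64735901, 628.28620747, 213.73739549]), 'tcp_rot': array([ 1.27026048e-01,  9.91898655e-01, -1.19278704e-03, -1.37756030e-04]), 'force': array([0.54452212, 0.14026225, 0.16326074]), 'torque': array([-0.00343706, -0.00430488,  0.0180585 ]), 'finger_force': 0.0, 'gripper_width': 1.000872359913522}
```

View pics/top0.png

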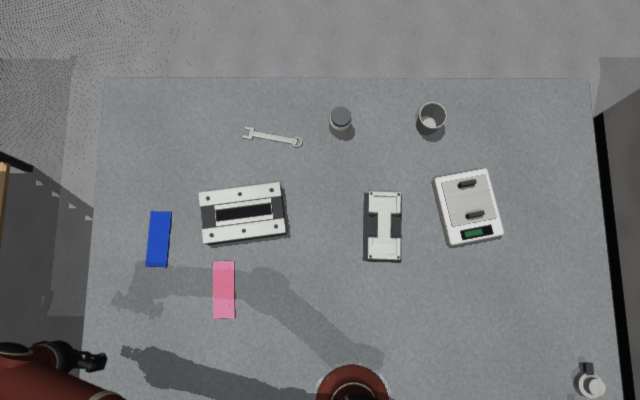

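View pics/side0.png

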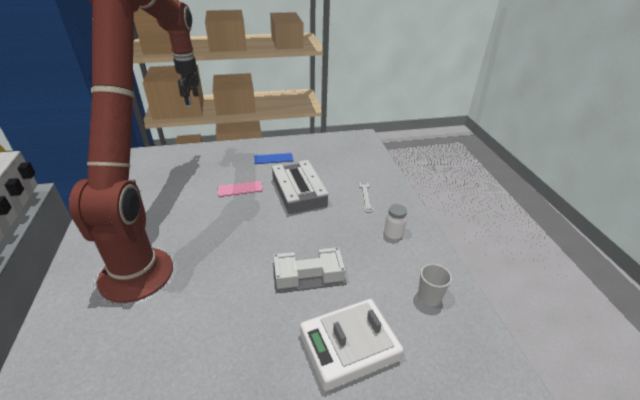

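The top view shows the things that matter:
- Bed at (244,212), holding a silver plate with a black stripe.
- Blue look-alike at (159,239) and pink look-alike at (224,290).
- Fixture at (384,227) and balance at (468,207), with rails at (467,184) and (475,215).
- Wrench at (272,136), jar at (341,122) and beaker at (432,117).

The plate at (244,212) fits, being aluminium, striped and lying in the bed. I'll confirm it in an enlarged crop.

```bash
cat > h.py <<'E'
import numpy as np
from scipy.spatial.transform import Rotation as R
def load(p): return np.load(p,allow_pickle=True).item()
def ray(f,uv):
    h=f["image"].shape[0]; F=h/2/np.tan(np.radians(f["vfov"])/2)
    uv=np.atleast_2d(np.float64(uv))
    d=np.c_[(uv[:,0]-f["cx"])/F,-(uv[:,1]-f["cy"])/F,-np.ones(len(uv))]
    return R.from_quat(f["rotation"]).apply(d)
def onplane(f,uv,z):
    d=ray(f,uv); return f["xyz"]+d*((z-f["xyz"][2])/d[:,2])[:,None]
def proj(f,P):
    h=f["image"].shape[0]; F=h/2/np.tan(np.radians(f["vfov"])/2)
    c=R.from_quat(f["rotation"]).inv().apply(np.atleast_2d(P)-f["xyz"])
    return np.c_[f["cx"]-F*c[:,0]/c[:,2], f["cy"]+F*c[:,1]/c[:,2]]
E
python3 - <<'E'
from h import *
import cv2
f=load("top0.npy"); im=f["image"]
cv2.imwrite("pics/c1.png",cv2.resize(im[172:290,140:300],None,fx=5,fy=5,interpolation=cv2.INTER_CUBIC))
cv2.imwrite("pics/c2.png",cv2.resize(im[160:270,355:515],None,fx=5,fy=5,interpolation=cv2.INTER_CUBIC))
print(proj(f,[[0,0,0],[163.6,628.3,213.7]]))
E
```

```text
[[351.89715907 402.63002817]
 [ 89.90482843 350.64342345]]
```

View pics/c1.png

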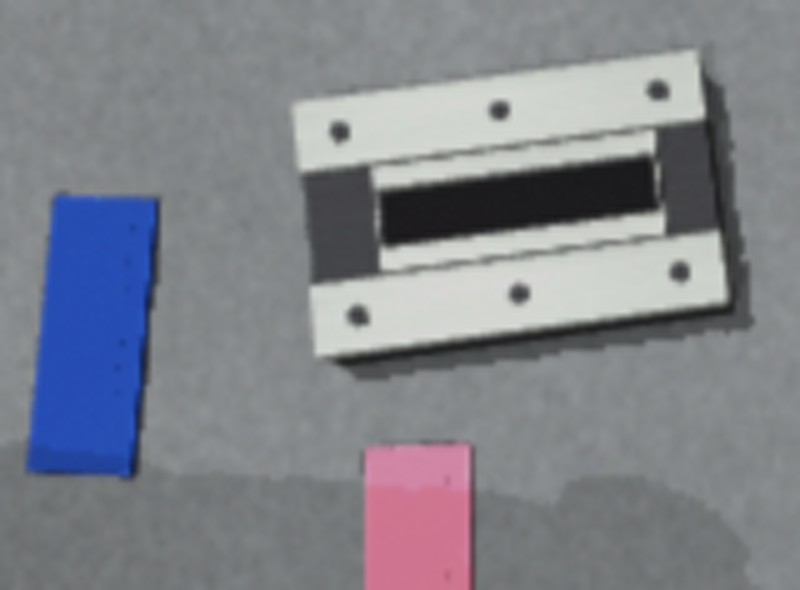

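View pics/c2.png

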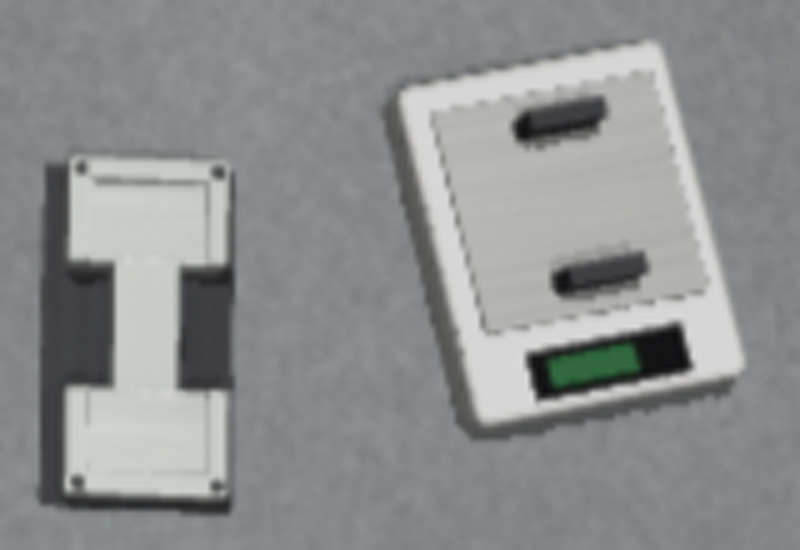

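The crop confirms the part. The silver plate with the black stripe is in the bed at top-image px (244,212), and blue and pink are the decoys. The gap at the right end is about 28 mm and at the left about 40 mm, so the lip is the right (−y) end. Next I'll measure by masks.

```bash
cat > m.py <<'E'
from h import *
import cv2
def rect(f,mask,z,name):
    cs,_=cv2.findContours(mask.astype(np.uint8),cv2.RETR_EXTERNAL,cv2.CHAIN_APPROX_NONE)
    c=max(cs,key=cv2.contourArea)[:,0].astype(np.float64)
    P=onplane(f,c,z)[:,:2].astype(np.float32)
    (ctr,s,a)=cv2.minAreaRect(P); b=cv2.boxPoints((ctr,s,a))
    e=[b[1]-b[0],b[2]-b[1]]; l=max(e,key=np.linalg.norm)
    ang=np.degrees(np.arctan2(l[1],l[0]))
    print(name,"ctr",np.round(ctr,1),"size",np.round(s,1),"long axis deg",round(float(ang),1))
def roi(g,x0,x1,y0,y1):
    m=np.zeros(g.shape,bool); m[y0:y1,x0:x1]=1; return m
E
python3 - <<'E'
from m import *
f=load("top0.npy"); im=f["image"]; g=cv2.cvtColor(im,cv2.COLOR_BGR2GRAY)
rect(f,(g>175)&roi(g,192,292,175,250),58,"bed+")
rect(f,(g<40)&roi(g,212,275,198,224),58,"stripe")
rect(f,(g>165)&roi(g,360,406,185,265),51,"fixture")
rect(f,(g>200)&roi(g,425,510,160,255),50,"balance")
for n,r in (("railA",(453,480,176,192)),("railB",(460,488,207,221))):
    u=cv2.resize(im[r[2]:r[3],r[0]:r[1]],None,fx=1,fy=1); print(n); print(g[r[2]:r[3],r[0]:r[1]])
# aluminium gap ends along the bed, rows on plate margins
print(g[196:236:3,198:290][:, :].tolist()[4]); 
s=load("side0.npy"); gs=cv2.cvtColor(s["image"],cv2.COLOR_BGR2GRAY)
cv2.imwrite("pics/s1.png",cv2.resize(s["image"][295:395,290:410],None,fx=6,fy=6,interpolation=cv2.INTER_CUBIC))
E
```

```text
bed+ ctr [467.  300.8] size [ 38.5 228.9] long axis deg -82.3
stripe ctr [519.5 302.1] size [ 26.8 149.3] long axis deg -82.3
fixture ctr [483.9 -92.3] size [ 86.8 188.8] long axis deg -1.8
balance ctr [ 538.4 -336.1] size [190.6 151.7] long axis deg 11.1
railA
[[213 213 213 213 214 214 214 214 214 213 214 213 213 209 210 211 212 208
  184 185 190 188 187 176 174 176 179]
 [214 214 214 213 214 213 213 211 210 211 211 211 207 173 182 188 191 186
  176 173 177 177 178 178 178 178 178]
 [214 213 210 209 210 212 208 184 170 182 187 191 187 171 172 176 175 163
  159 160 170 173 174 178 179 178 178]
 [212 209 184 172 183 190 190 179 173 174 175 177 175 161 158 158 156 139
  124 121 119 110 117 168 177 178 178]
 [193 186 179 173 175 177 177 175 172 161 158 157 144 125 121 109  98  89
   81  79  76  69  82 150 176 180 179]
 [181 179 180 179 177 165 157 138 129 121 109  98  90  80  79  73  67  65
   65  65  64  64  73 130 174 180 180]
 [180 180 180 180 177 153 112  78  79  78  72  68  65  64  65  64  63  63
   63  63  63  62  71 125 173 180 179]
 [179 179 179 178 169 114  59  37  60  64  64  
[... 2306 characters left out ...]
 90  95  97  99 106 114 115 115
  121 157 163 162 165 176 178 178 179 176]
 [178 178 179 179 180 177 156 114 107 107 114 115 114 120 156 162 162 162
  164 175 177 177 175 175 175 172 181 171]
 [180 180 180 179 179 178 174 163 162 161 161 162 162 163 174 176 177 175
  174 178 174 180 169 159 149 144 198 202]]
[133, 129, 103, 77, 71, 70, 72, 71, 71, 71, 70, 70, 69, 69, 69, 76, 131, 196, 203, 202, 200, 200, 198, 196, 171, 147, 143, 141, 123, 110, 106, 89, 84, 69, 64, 52, 48, 40, 38, 33, 32, 32, 31, 29, 28, 28, 28, 29, 27, 28, 27, 27, 28, 29, 27, 28, 28, 26, 27, 27, 27, 27, 28, 28, 27, 27, 28, 28, 28, 28, 28, 27, 46, 110, 57, 64, 67, 67, 68, 69, 68, 68, 69, 66, 57, 39, 59, 65, 87, 131, 136, 135]
```

View pics/s1.png

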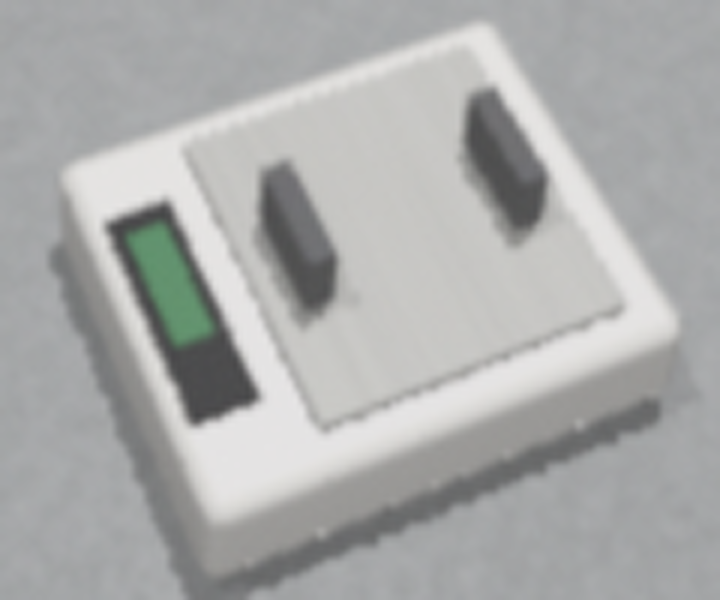

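The side crop shows the rail tops of the balance at about px (339,330) and (374,317), and the top view has them at (476,214) and (468,182). I'll cast both sets of rays and take the bed and plate edges precisely.

Run:
```python
from m import *
f=load("top0.npy"); s=load("side0.npy"); g=cv2.cvtColor(f["image"],cv2.COLOR_BGR2GRAY)
rt=onplane(f,[[475.9,213.8],[468.2,182.5]],88); rs=onplane(s,[[339.25,329.9],[374.1,317.3]],88)
for r in(rt,rs):
    d=r[1]-r[0]; print("rails",r.round(1).tolist(),"mid",r.mean(0).round(1),"len",np.linalg.norm(d[:2]).round(1),"yaw",np.degrees(np.arctan2(d[1],d[0])).round(1))
c=lambda L,x0,y0:[[ (a+.5)/5-.5+x0,(b+.5)/5-.5+y0] for a,b in L]
def show(n,P):
    print(n,"ctr",P.mean(0).round(1),"edges",[round(float(np.linalg.norm(P[i]-P[(i+1)%4])),1) for i in range(4)],"yaw",[round(float(np.degrees(np.arctan2(*(P[j]-P[i])[[1,0]]))),1) for i,j in((0,1),(3,2),(0,3),(1,2))])
show("bed",onplane(f,c([(293,103),(698,50),(728,303),(316,357)],140,172),58))
show("plate",onplane(f,c([(370,167),(655,131),(665,232),(380,270)],140,172),58))
show("fixt",onplane(f,c([(70,155),(232,162),(230,498),(65,492)],355,160),51))
show("holes",onplane(f,c([(82,167),(218,172),(217,486),(77,482)],355,160),51))
for n,fr in(("t",f),("s",s)): pass
# side view of bed guides top & fixture
gs=cv2.cvtColor(s["image"],cv2.COLOR_BGR2GRAY)
rect(s,(gs>165)&roi(gs,265,350,240,300),51,"fix side")
cv2.imwrite("pics/s2.png",np.vstack([cv2.resize(s["image"][155:215,265:335],None,fx=6,fy=6,interpolation=cv2.INTER_CUBIC)[:, :420],cv2.resize(s["image"][245:285,268:350],(420,205),interpolation=cv2.INTER_CUBIC)]))
```

```text
rails [[508.1, -342.5, 88.0], [596.5, -326.3, 88.0]] mid [ 552.3 -334.4   88. ] len 89.8 yaw 10.4
rails [[509.1, -346.3, 88.0], [596.9, -329.6, 88.0]] mid [ 553. -338.   88.] len 89.3 yaw 10.8
bed ctr [518.7 306.9  58. ] edges [230.1, 145.7, 229.6, 144.9] yaw [-82.3, -82.5, -172.4, -172.6]
plate ctr [519.9 302.2  58. ] edges [160.9, 58.0, 159.8, 58.9] yaw [-82.7, -82.4, -172.4, -173.5]
fixt ctr [483.7 -94.7  51. ] edges [92.5, 190.8, 91.8, 191.4] yaw [-92.5, -92.2, 178.0, 177.8]
holes ctr [483.6 -94.3  51. ] edges [77.6, 178.3, 77.9, 178.9] yaw [-92.2, -91.7, 177.9, 178.0]
fix side ctr [ 479.7 -104.3] size [217.  235.1] long axis deg -5.1
```

View pics/s2.png

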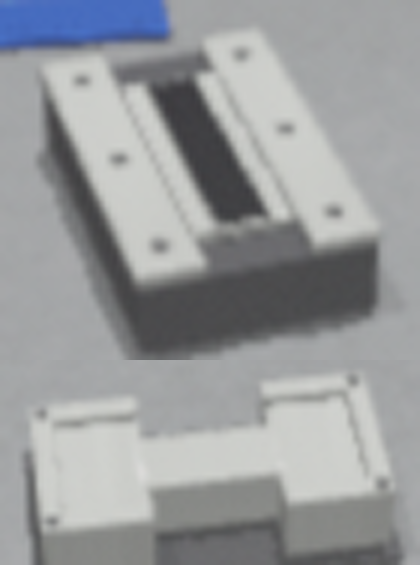

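Run:
```python
from m import *
s=load("side0.npy")
def c(L,k,x0,y0): return [[(a+.5)/k-.5+x0,(b+.5)/k-.5+y0] for a,b in L]
def show(n,P):
    print(n,"ctr",P.mean(0).round(1),"edges",[round(float(np.linalg.norm(P[i]-P[(i+1)%4])),1) for i in range(4)],"yaw",[round(float(np.degrees(np.arctan2(*(P[j]-P[i])[[1,0]]))),1) for i,j in((0,1),(3,2),(0,3),(1,2))])
show("bed",onplane(s,c([(40,62),(262,30),(380,235),(140,285)],6,265,155),58))
show("boltsbed",onplane(s,c([(82,80),(241,54),(334,211),(160,245)],6,265,155),58))
show("holes",onplane(s,c([(42,53),(353,20),(383,123),(52,160)],5.122,268,245),51))
```

```text
bed ctr [519.5 303.3  58. ] edges [146.0, 232.2, 143.2, 240.5] yaw [5.4, 8.7, -82.6, -83.3]
boltsbed ctr [519.5 305.9  58. ] edges [104.1, 178.5, 105.1, 180.1] yaw [7.0, 7.9, -82.5, -82.2]
holes ctr [484. -95.  51.] edges [176.9, 78.8, 178.0, 78.3] yaw [-2.3, -2.5, -92.5, -91.7]
```

The views agree to 1–2 mm:

| Item | Position (mm) | Bearing |
|---|---|---|
| Bed centre | (519, 306) | +x at 97.6° |
| Plate | (519.9, 302), front gap about 30 | along the bed |
| Cradle | (552.7, −336) | 10.6° |
| Pocket | (483.8, −94.6) | −2° |

I'll move above the back gap with the fingers shut.

Request:
{"name": "apply_moves", "arguments": {
  "deltas": [
    [[15,-10,0,-4,1],[45,-30,0,-10,1],[85,-56,0,-18,1],[125,-82,0,-26,1],[165,-109,0,-34,1],[205,-135,0,-42,1],[245,-162,0,-50,1],[285,-188,0,-57,1],[315,-208,0,-63,1],[335,-222,0,-67,1],[343,-227,0,-68,1],[343,-227,0,-68,1],[343,-227,0,-68,1],[343,-227,0,-68,1]]
  ]
}}

```text
time_s: 1.5
position: [504.5, 404.5, 214.7]
tcp_rot: [0.658, 0.753, -0.0, -0.001]
force: [-0.4, 0.9, -0.1]
gripper_width: -0.001
finger_force: 0.0
```

Request:
{"name": "apply_moves", "arguments": {
  "deltas": [
    [[0,0,-15,0,1],[0,0,-45,0,1],[0,0,-80,0,1],[0,0,-110,0,1],[0,0,-125,0,1],[0,0,-132,0,1],[0,0,-132,0,1],[0,0,-132,0,1],[0,0,-132,0,1]]
  ]
}}

```text
time_s: 2.4
position: [507.8, 402.7, 84.5]
tcp_rot: [0.66, 0.751, 0.002, 0.0]
force: [-0.3, -0.0, 0.4]
gripper_width: -0.0
finger_force: 0.0
```

Run:
```python
from m import *
from workcell import bot
print(bot.observe()["position"])
a=bot.grab_frame("top")["image"][170:260,190:300]; b=bot.grab_frame("side")["image"][140:220,250:350]
cv2.imwrite("pics/p1.png",np.hstack([cv2.resize(a,(400,327),interpolation=2),cv2.resize(b,(400,327),interpolation=2)]))
```

```text
[507.81421325 402.70206991  84.5387571 ]
```

View pics/p1.png

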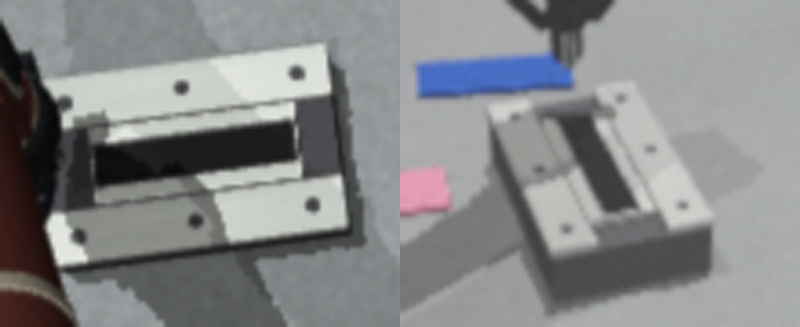

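The side view (right half) shows the fingertips at about px (292,156), near the bed's back end. I'll check that against where they should project.

Run:
```python
from m import *
from workcell import bot
s=load("side0.npy"); print(bot.observe()["position"])
e=np.array([-.132,.991]);L=np.array([534.2,192.5])
print("tip",proj(s,[[507.8,402.7,70.5],[507.8,402.7,50]]),"bed back",proj(s,[[*(L+230*e),50],[*(L+190.5*e),58]]))
print(((np.array([507.8,402.7])-L)@e, (np.array([507.8,402.7])-L)@[.991,.132]))
```

```text
[507.49576077 402.41789431  84.13245228]
tip [[291.29952406 161.82883952]
 [291.45063877 166.38648188]] bed back [[289.77504805 164.02796565]
 [292.53513357 167.6012701 ]]
(np.float64(211.79299999999998), np.float64(1.583999999999966))
```

Run:
```python
from m import *
from workcell import bot
print(bot.finger_overhang)
s=load("side0.npy"); f=bot.grab_frame("side")
d=np.abs(f["image"].astype(int)-s["image"]).sum(2)
print(d[148:170,282:304])
```

```text
14.0
[[ 12   5  16  37  23 136 279 306 234 244 255 231 250 111  16  11   9   8
   12  12  12   9]
 [ 10  11   9   8   1 134 284 303 195 190 225 208 247 138  23   9  10  11
    7  12  11   9]
 [ 11  12  11  11   3 127 279 300 197 187 218 206 248 163  25   7  15   9
    9  11  10  12]
 [ 14  13  11  12   4 112 258 298 209 181 205 182 236 159  27   9  13  10
   10  10  14  11]
 [ 14   8  11  10   3  90 223 269 187 173 207 172 224 159  21   7  11  10
   12  12  10  12]
 [ 13   9  11   9   4  48 151 212 138 133 205 166 217 117  14  12  12  11
   10  10  10   8]
 [ 10   8   8   7   7   8  78 145 126 116 200 162 150  53   2  10  14  13
   10  12  11  16]
 [  9   7   6   6   9   4  20  64 100 107 157 125  60   3  10  12   9   9
   14  10  10   8]
 [  7   7   7   7   5   5   3  15  44  63  70  38   3  12  12  12  12  11
   12  11  12  11]
 [ 10   9   6   6   5   4   9   3   8  15  15   2   7  11  10  12  12  12
    9  11  15  15]
 [  9   8   8   6   6   5   5   5   9   6   8  12   8  13  13  14  12  10
   13  13  10  10]
 [  6   8   6   7   8   6   8   8   6   5  10   9  10  12  13  13  13   
[... 251 characters left out ...]
0  12  13  10  11  12   9   8
   13  31  31  33]
 [ 13  12  10  11  11   6  13  10  14  11  11   9  13  12  12   7   0  24
   32  33  34  34]
 [ 13  13  15  11  12  10  10   8   8   8   9   8   5   8   7  10   1  21
   36  41  41  38]
 [  3   9   9  13  12  11  13  15   7   6   6   4   3   4   7   9  12  24
   64 107 109  64]
 [ 66  37   0   5   4   2   2   5   6   4   0  12  15  17  21  33  44  59
  107 179 195 132]
 [138 101  32   5  27  38  45  45  47  46  51  61  76  77  57 100 161 178
  183 184 203 187]
 [154 138  97  53  77  98 118 106  90  98  87  76  85  81  63 118 195 195
  194 155 157 173]
 [155 152 134 112 109 137 176 143  75  69  62  39  33  35  31  69 137  76
   79  59  64  82]]
```

Run:
```python
from m import *
from workcell import bot
s=load("side0.npy"); f=bot.grab_frame("side"); p=bot.observe()["position"]; print(p)
P=[[*p[:2],p[2]+k] for k in(-14,0,5,59)]
print("now",proj(f,P).round(1).tolist()); p0=np.array([163.65,628.29,213.74])
print("start",proj(s,[[*p0[:2],p0[2]+k] for k in(-14,0,5,59)]).round(1).tolist())
cv2.imwrite("pics/t1.png",np.hstack([cv2.resize(f["image"][110:180,260:330],(400,400),interpolation=2),cv2.resize(s["image"][60:130,150:220],(400,400),interpolation=2)]))
```

```text
[507.16313615 402.25364364  83.61680517]
now [[291.2, 162.1], [291.1, 158.9], [291.0, 157.8], [290.6, 145.2]]
start [[194.1, 111.1], [193.5, 107.7], [193.2, 106.5], [190.6, 93.0]]
```

View pics/t1.png

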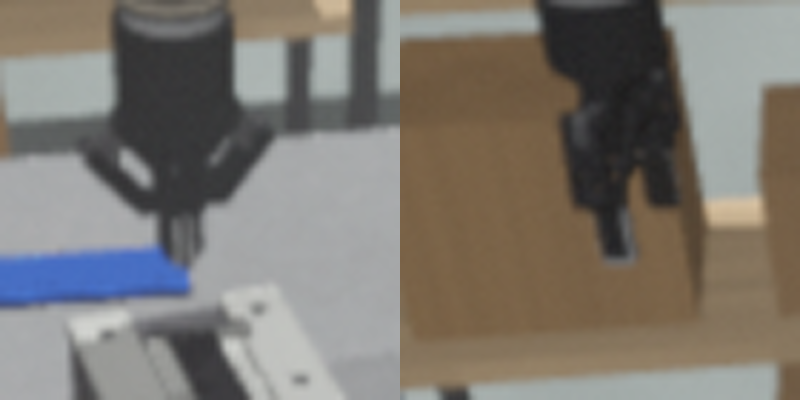

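Run:
```python
from m import *
from workcell import bot
s=load("side0.npy"); f=load("top0.npy")
print("base side",proj(s,[[0,0,0],[0,0,20]]),"top",proj(f,[[0,0,0],[0,0,20]]))
for n,fr,r in(("side",s,(90,180,235,305)),("top",f,(310,395,360,400))):
    h=cv2.cvtColor(fr["image"],cv2.COLOR_BGR2HSV); m=((h[...,0]<12)|(h[...,0]>170))&(h[...,1]>110)&roi(h[...,0],*r)
    y,x=np.nonzero(m); print(n,x.min(),x.max(),y.min(),y.max())
print("blue s",onplane(s,[[273,159]],8),"blue t",onplane(f,[[159,239]],8),"pink",onplane(s,[[240,188]],8),onplane(f,[[224,290]],8))
```

```text
base side [[135.8730653  273.15335356]
 [133.90527871 268.39629053]] top [[351.89715907 402.63002817]
 [352.41853804 404.29612886]]
side 90 171 235 301
top 317 387 365 399
blue s [[448.97910068 536.46829931   8.        ]] blue t [[448.42709918 549.11991765   8.        ]] pink [[307.49829633 354.35843782   8.        ]] [[303.76078381 357.77159558   8.        ]]
```

Request:
{"name": "apply_moves", "arguments": {
  "deltas": [
    [[0,0,-4,0,1],[0,0,-8,0,1],[0,0,-10,0,1],[0,0,-10,0,1]]
  ]
}}

```text
time_s: 3.0
position: [506.4, 401.7, 72.1]
tcp_rot: [0.66, 0.751, -0.001, -0.0]
force: [0.4, 0.2, -0.2]
gripper_width: 0.003
finger_force: 0.0
```

Run:
```python
from m import *
from workcell import bot
s=load("side0.npy"); f=bot.grab_frame("side"); p=bot.observe()["position"]; print(p, proj(f,[[*p[:2],p[2]-14]]))
d=np.abs(f["image"].astype(int)-s["image"]).sum(2)
print(d[150:166,282:302])
cv2.imwrite("pics/t2.png",cv2.resize(f["image"][120:200,255:335],(640,600),interpolation=2))
```

```text
[506.63074029 401.85448085  72.37805028] [[291.11668333 164.67961399]]
[[  6  45 108 154 113 213 311 323 300 295 258 262 273 133  19   7   8   9
    9  13]
 [ 15   4  14  33  22 161 301 304 223 230 204 209 244 102  13  10  11   9
   11  11]
 [ 11  11  12   7   1 130 264 267 159 189 196 194 228 104   8   9  12  16
   16  12]
 [ 11   9   9   9   1 108 205 218 108 146 202 198 234 101   6  12  10  12
   13  12]
 [ 11   7   9  12   1  86 175 173 122 121 210 200 230 101  11  10  16  12
   12  13]
 [  9   8   7   8   5  65 155 167 122 121 163 182 229  99   7  15  12  12
   13  10]
 [  6   7   5  11   4  28 112 160 123 120 128 171 215  95   9  13  13  12
   13  11]
 [ 11  10   7   6   5   2  70 131 119 118 117 130 116  41   1  15  13  10
   11  13]
 [  9   9  10   8   6   4  23  62  92 101  99  88  38   1  11  16  12  15
   12  14]
 [  7   8   7   7   5   8   3  16  44  50  36  33   2  14  14  13  12  11
   12  11]
 [  9   7   8   6   7   8   6   8  13  14   5   5  13  12  10  14  13  13
   13   6]
 [  4   7   6   3   7   5   3   9   1   6   6   6  10  15  11  14   9   9
    9  18]
 [  9  13   8  11   7  13  16  11  10  12  11  12  12   8   9  12   6  11
   28  35]
 [ 12  12  11  11  12  10  10  12  15  12  11   9  12  12  14   9   1  26
   34  33]
 [ 15  14  16  12  12  12  11  11  11   9   8   9   9   7  10  12   3  21
   37  41]
 [  3   9  14  14  11  13  10   8   7   4   2   6   3   7   9  12  12  23
   67 104]]
```

View pics/t2.png

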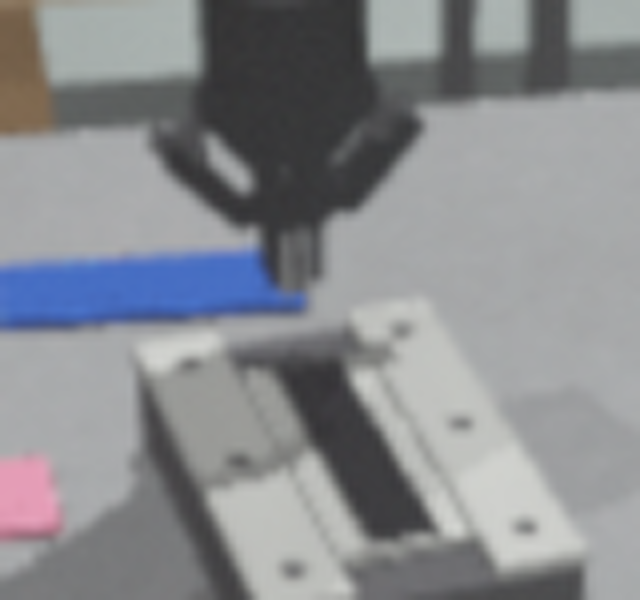

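The fingertips end at about px (292,159), some 6 px above where they should project, so the real tip may stand higher than the nominal figure. I'll feel for the channel floor with small steps before relying on the height.

Request:
{"name": "apply_moves", "arguments": {
  "deltas": [
    [[0,0,-1,0,1],[0,0,-2,0,1],[0,0,-3,0,1],[0,0,-4,0,1],[0,0,-5,0,1],[0,0,-6,0,1],[0,0,-6,0,1],[0,0,-6,0,1]]
  ]
}}

```text
time_s: 3.85
position: [506.8, 402.0, 66.8]
tcp_rot: [0.66, 0.751, -0.0, -0.0]
force: [0.1, 0.1, 0.5]
gripper_width: -0.001
finger_force: 0.0
```

Request:
{"name": "apply_moves", "arguments": {
  "deltas": [
    [[0.3,-2,0,0,1],[0.5,-4,0,0,1],[0.8,-6,0,0,1],[1.1,-8,0,0,1],[1.3,-10,0,0,1],[1.6,-12,0,0,1],[1.9,-14,0,0,1],[2.1,-16,0,0,1],[2.4,-18,0,0,1]]
  ]
}}

```text
time_s: 4.75
position: [509.2, 383.8, 66.8]
tcp_rot: [0.66, 0.751, -0.0, -0.0]
force: [0.1, -0.8, 0.1]
gripper_width: -0.004
finger_force: 0.0
```

```bash
cat > pl.py <<'E'
from m import *
from workcell import bot
import sys
f=bot.grab_frame("side"); f0=load("side0.npy"); g=cv2.cvtColor(f["image"],cv2.COLOR_BGR2GRAY)
o=bot.observe(); p=o["position"]; print(p.round(1),o["force"].round(1))
def stripe(f):
    g=cv2.cvtColor(f["image"],cv2.COLOR_BGR2GRAY); rect(f,(g<52)&roi(g,285,335,160,200),58,"stripe side")
stripe(f0); stripe(f)
d=np.abs(f["image"].astype(int)-f0["image"]).sum(2)
print(proj(f,[[*p[:2],p[2]-14]]).round(1)); print(d[155:172,284:306])
E
python3 pl.py
```

```text
[509.4 383.3  66.8] [ 0.5 -0.9 -0.1]Traceback (most recent call last):
  File "pl.py", line 8, in <module>
    stripe(f0); stripe(f)
    ~~~~~~^^^^
  File "pl.py", line 7, in stripe
    g=cv2.cvtColor(f["image"],cv2.COLOR_BGR2GRAY); rect(f,(g<52)&roi(g,285,335,160,200),58,"stripe side")
                                                   ~~~~^^^^^^^^^^^^^^^^^^^^^^^^^^^^^^^^^^^^^^^^^^^^^^^^^^
  File "m.py", line 5, in rect
    c=max(cs,key=cv2.contourArea)[:,0].astype(np.float64)
      ~~~^^^^^^^^^^^^^^^^^^^^^^^^
ValueError: max() iterable argument is empty
```

```bash
sed -i 's/g<52/g<62/' pl.py; python3 pl.py
```

```text
[509.4 383.5  66.8] [-0.4 -0.5  0. ]
stripe side ctr [507.2 344.4] size [3.7 0. ] long axis deg 170.0
stripe side ctr [515.  330.3] size [23.2 83.1] long axis deg -83.6
[[292.6 168.4]]
[[  9   3   8   7  50 134 188 166 137 212 172 223 204  36   6  12  12  12
   12  13  14   9]
 [  7   8   5   3  34 130 177 140  83 202 169 218 205  35   9  12  13  13
   12  14  11  12]
 [  5   6   7   5  30 126 175 140  92 202 168 219 206  34   9  10  12  14
   15  13  13  14]
 [  9   8   5   3  31 132 174 138 104 195 166 216 201  31   9  13  13  14
   13  11  10  13]
 [  7   8   8   9  13 110 176 143 113 164 152 215 201  36   9  12  14   9
   12  10  14  15]
 [ 10   7   7  10   3  72 123 110  92 115 140 202 183  29  10  14  17  12
   11  15  16  14]
 [  5   6   4   3   3  14  45  45  34 124 132 113  68   4  10  16  15  16
   15  13  16  17]
 [ 10  12  10   9  16  10   5  40  61 143 113  56   8  10  12  12  14  13
   19  15  13  14]
 [ 10  12  12   6  14  12  12   8  25  48  40  16   5  12   7  13  14  13
   11   1   2   6]
 [ 14  12  13  13  13  11  14   6   6   3   4   6   8  12   7   6   9   9
   14  22  28  27]
 [ 15  11  13  11  13  14   9   6   8   9   9   7   6   4   5   2  19  32
   32  34  33  31]
 [  9   7   7   7   7   8   9  13   5   2   4   3   6   3  18  29  40  37
   39  42  41  34]
 [  3   8   6  10   1   1   7   6   1   4  15  33  22  72 147 164 160 102
  104 116 108  56]
 [ 47   8  20  25  46  43  22  32  31  18  32  43  37 103 196 214 210 166
  157 193 181  75]
 [ 99  67 110 149 167 122  50  43  53  33  30  32  30  69 180 214 214 193
  163 198 203 129]
 [135  98 138 190 207 177  86  34  34  28  26  25  23  31 122 203 204 195
  149 162 191 172]
 [149 120 141 190 212 201 135  48  21  22  25  25  32  24  70 154 104  90
   70  73  90  87]]
```

No contact, and the image puts the tips about 5 px (about 24 mm) higher than nominal. I'll go back over the gap and lower slowly until I feel the floor.

Request:
{"name": "apply_moves", "arguments": {
  "deltas": [
    [[-0.8,6,0,0,1],[-1.6,12,0,0,1],[-2.4,18,0,0,1],[-2.4,18,-1,0,1],[-2.4,18,-2,0,1],[-2.4,18,-3,0,1],[-2.4,18,-4,0,1],[-2.4,18,-4,0,1]]
  ]
}}

```text
time_s: 5.65
position: [506.8, 401.6, 62.6]
tcp_rot: [0.66, 0.751, -0.0, 0.0]
force: [-0.8, -0.8, 0.1]
gripper_width: 0.001
finger_force: 0.0
```

Request:
{"name": "apply_moves", "arguments": {
  "deltas": [
    [[0,0,-1,0,1],[0,0,-2,0,1],[0,0,-3,0,1],[0,0,-4,0,1],[0,0,-5,0,1],[0,0,-6,0,1],[0,0,-6,0,1]]
  ]
}}

```text
time_s: 6.35
position: [506.7, 401.9, 56.6]
tcp_rot: [0.66, 0.751, -0.0, -0.0]
force: [-0.0, 0.5, -0.2]
gripper_width: -0.002
finger_force: 0.0
```

Request:
{"name": "apply_moves", "arguments": {
  "deltas": [
    [[0,0,-1,0,1],[0,0,-2,0,1],[0,0,-3,0,1],[0,0,-4,0,1],[0,0,-5,0,1],[0,0,-6,0,1],[0,0,-6,0,1]]
  ]
}}

```text
time_s: 7.05
position: [506.7, 401.9, 50.6]
tcp_rot: [0.66, 0.751, -0.0, -0.0]
force: [0.1, 1.1, -0.0]
gripper_width: -0.002
finger_force: 0.0
```

```bash
python3 pl.py
```

```text
[506.7 402.   50.7] [0.3 0.7 0.1]
stripe side ctr [507.2 344.4] size [3.7 0. ] long axis deg 170.0
stripe side ctr [517.1 312.2] size [ 22.  119.5] long axis deg -82.2
[[291.3 169.4]]
[[ 60  97  70 121 176 194 186 183 227 259 270 148  22  10   9  10  11  12
   12  12  13   9]
 [ 11  17  12  75 156 186 144 132 155 195 249 131  15  16  11  14  14  11
   15  13  11  14]
 [  5   5   3  61 144 179 135 122 121 161 237 159  26  12  15  13  12  13
   16  15  14  14]
 [  7   7   3  54 144 178 130 118 119 140 227 159  24  14  13  13  12  14
   13  13  10  14]
 [  8   8   3  51 143 168 134 124 132 119 218 157  22  11  16  11  15  14
   15   9   7  12]
 [  8   6   4  43 107 127  98 102 102  75 200 153  25  12  11  12  12   8
    5   7  14   0]
 [  7   7   4  13  66  92  42  53  59  86 184 111  18   8   3  17  19  16
   15  27  31  17]
 [ 11  15  11   3  66 154 129  82 145 113  76  32   1   9  12  31  32  33
   29  33  36  32]
 [ 11  11  13   4  27  63 120 125 179 118  24   6  13   6  13  27  38  40
   38  40  36  28]
 [ 16  14  13  12   7   4  58  83 104  63  12   5   8   6  14  39  99 115
  119 128  93  39]
 [ 13  14   9  10   8   4  16  28  20  20  14  13  25  25  23  43 140 192
  206 208 167  62]
 [  7  17  33  35  38  46  46  52  48  60  60  66  68  76  82  93 126 189
  217 218 190  70]
 [ 65  66  76  85  94  96 105  99  99 100 115 112  97 132 187 194 174 174
  195 200 179  68]
 [122 104 109 120 132 119 104 106  94  81  92  86  67 122 197 189 118  86
   95  97  85  48]
 [145 145 150 172 162 125  72  66  61  41  34  37  33  63 122  95  55  31
   32  37  38  34]
 [143 132 146 165 154 131  71  34  29  21  22  26  24  16  37  38  38  31
   27  31  35  33]
 [153 124 139 150 155 146 110  43  19  18  25  28  26   4  17  29  31  32
   32  28  30  33]]
```

Request:
{"name": "apply_moves", "arguments": {
  "deltas": [
    [[0,0,-1,0,1],[0,0,-1,0,1],[0,0,-2,0,1],[0,0,-2,0,1],[0,0,-3,0,1],[0,0,-3,0,1],[0,0,-4,0,1],[0,0,-4,0,1]]
  ]
}}

```text
time_s: 7.9
position: [506.7, 401.9, 46.6]
tcp_rot: [0.66, 0.751, -0.0, -0.0]
force: [-0.0, -0.7, 0.2]
gripper_width: 0.003
finger_force: 0.0
```

Request:
{"name": "apply_moves", "arguments": {
  "deltas": [
    [[0,0,-1,0,1],[0,0,-1,0,1],[0,0,-1,0,1]]
  ]
}}

```text
time_s: 8.2
position: [506.8, 402.0, 45.7]
tcp_rot: [0.66, 0.751, -0.0, -0.0]
force: [0.2, -0.1, -1.0]
gripper_width: -0.001
finger_force: 0.0
```

Request:
{"name": "apply_moves", "arguments": {
  "deltas": [
    [[0,0,-1,0,1],[0,0,-1,0,1],[0,0,-1,0,1]]
  ]
}}

```text
time_s: 8.5
position: [506.7, 402.0, 44.7]
tcp_rot: [0.66, 0.751, -0.0, -0.0]
force: [-0.2, 0.6, -0.3]
gripper_width: -0.004
finger_force: 0.0
```

Request:
{"name": "apply_moves", "arguments": {
  "deltas": [
    [[0,0,-1,0,1],[0,0,-1,0,1],[0,0,-1,0,1]]
  ]
}}

```text
time_s: 8.8
position: [506.7, 402.0, 43.7]
tcp_rot: [0.66, 0.751, -0.0, -0.0]
force: [-0.9, -0.1, -0.3]
gripper_width: -0.006
finger_force: 0.0
```

Request:
{"name": "apply_moves", "arguments": {
  "deltas": [
    [[0.3,-2,0,0,1],[0.5,-4,0,0,1],[0.8,-6,0,0,1],[0.9,-7,0,0,1],[1.1,-8,0,0,1],[1.2,-9,0,0,1],[1.3,-10,0,0,1],[1.3,-10,0,0,1]]
  ]
}}

```text
time_s: 9.6
position: [508.2, 391.8, 43.8]
tcp_rot: [0.66, 0.751, -0.0, 0.0]
force: [-0.1, -0.1, -0.0]
gripper_width: 0.001
finger_force: 0.0
```

```bash
python3 pl.py
```

```text
[508.1 391.9  43.8] [ 0.5 -0.2 -0. ]
stripe side ctr [507.2 344.4] size [3.7 0. ] long axis deg 170.0
stripe side ctr [515.7 324.3] size [23.2 95.1] long axis deg -83.6
[[292.1 172.3]]
[[198 197 198 199 197 198 195 210 258 300 314 315 317 305 273 276 239  91
   10  11  15  12]
 [172 190 201 201 200 195 194 198 232 298 316 309 292 196 104 104  70  14
   10  14  13  12]
 [102 164 180 176 182 196 193 201 227 292 307 296 205  72  11  16   3  11
   14  17  14  15]
 [ 28  70  99  80 129 190 194 180 195 232 256 266 129  16   9  12  12  12
   13  11  12  12]
 [  5  11  22  13  90 165 182 138 137 175 194 234 101  10  13  15  15  11
   13  13  13  13]
 [  9   4   4   4  72 128 129 101  94 129 175 231 103   8  10  17  14  12
   14  16  16  15]
 [  6   9   7   5  72 121 102  49  42 140 179 225  98   8  13  14  13  14
   13   9  13  15]
 [ 11  14   9   1 107 216 219 111 125 178 181 220  96  11  11  13   1  11
   10   9   8   5]
 [ 12  14  13   2 100 237 273 166 157 190 166 189  93  11   7   1  23  30
   31  31  27  22]
 [ 17  15  13  10  36 164 237 143 108 128  97 124  55   0   0  16  37  38
   42  42  51  38]
 [ 15  14  13  11   1  84 141  75  39  53  14  28  14   6  11  24  62 101
  114 120 132  59]
 [  8   8  10   7   6  25  35  14  14  38   6   2  12  28  40  56 101 177
  201 204 185  74]
 [ 29   2   3   7   5  33  42  40  52  43  43  44  43  98 159 176 183 185
  202 218 207 129]
 [ 94  51  57  65  87  93  79  91  84  43  49  51  49 116 200 213 202 152
  155 192 197 174]
 [148 145 144 174 190 145  72  69  64  37  39  27  35  73 177 184 117  63
   63  85  92  86]
 [151 141 171 197 206 169  85  37  28  25  23  30  24  37  91  87  54  35
   31  36  39  39]
 [150 129 153 175 179 164 111  41  19  23  29  28  31  25  32  39  33  33
   32  26  31  34]]
```

Request:
{"name": "apply_moves", "arguments": {
  "deltas": [
    [[0,0,-1,0,1],[0,0,-2,0,1],[0,0,-2,0,1],[0,0,-2,0,1]]
  ]
}}

```text
time_s: 10.05
position: [508.0, 392.0, 41.7]
tcp_rot: [0.66, 0.751, -0.0, -0.0]
force: [-0.4, 0.6, 0.5]
gripper_width: 0.002
finger_force: 0.0
```

Request:
{"name": "apply_moves", "arguments": {
  "deltas": [
    [[0,0,-1,0,1],[0,0,-1,0,1],[0,0,-2,0,1],[0,0,-2,0,1]]
  ]
}}

```text
time_s: 10.45
position: [508.0, 391.9, 39.6]
tcp_rot: [0.66, 0.751, -0.0, -0.0]
force: [0.8, 0.3, -0.4]
gripper_width: 0.001
finger_force: 0.0
```

Request:
{"name": "apply_moves", "arguments": {
  "deltas": [
    [[0,0,-1,0,1],[0,0,-1,0,1],[0,0,-1,0,1]]
  ]
}}

```text
time_s: 10.75
position: [508.2, 392.2, 38.9]
tcp_rot: [0.66, 0.751, 0.0, -0.0]
force: [-0.1, 0.7, 0.3]
gripper_width: 0.005
finger_force: 0.3
```

Request:
{"name": "apply_moves", "arguments": {
  "deltas": [
    [[0,0,-1,0,1],[0,0,-1,0,1],[0,0,-1,0,1]]
  ]
}}

```text
time_s: 11.05
position: [508.1, 392.4, 37.8]
tcp_rot: [0.66, 0.751, 0.0, -0.0]
force: [-0.9, 0.6, 0.9]
gripper_width: 0.003
finger_force: 0.5
```

Request:
{"name": "apply_moves", "arguments": {
  "deltas": [
    [[0,0,-1,0,1],[0,0,-1,0,1],[0,0,-1,0,1]]
  ]
}}

```text
time_s: 11.35
position: [508.0, 392.2, 36.7]
tcp_rot: [0.66, 0.751, 0.0, -0.0]
force: [-0.3, 1.4, 0.0]
gripper_width: -0.001
finger_force: 0.6
```

```bash
python3 pl.py
```

```text
[508.  392.2  36.7] [0.5 1.5 0.3]
stripe side ctr [507.2 344.4] size [3.7 0. ] long axis deg 170.0
stripe side ctr [518.5 305. ] size [ 23.2 132. ] long axis deg -82.9
[[292.1 173.8]]
[[188 141 110 136 180 196 198 210 256 308 319 318 318 320 320 323 306 266
  134  22  10   9]
 [195 192 188 191 201 201 203 204 235 294 319 312 314 317 316 316 283 187
   53   2   7  13]
 [192 201 196 193 193 196 191 199 228 302 319 312 307 274 244 245 184  69
    3  13  14  13]
 [150 193 196 182 185 194 192 193 223 294 315 311 236 106  68  64  48   5
   12  14   9  13]
 [ 90 156 174 151 166 185 196 201 212 245 288 283 141  25   5   4   8  11
   15  16  15  16]
 [ 30  65  81  82 116 137 141 117 115 141 225 254 110   7  13  15  17  13
   14  15  16  14]
 [  1   3   5  10  73 121 111  41  58 136 186 236 101   5  11  13  13  13
   13  11  12  13]
 [ 11  16   9   1 111 221 224 117 141 184 184 224 100  11   5   7  10  15
    8  10   7   6]
 [ 11  13  13   5 129 264 283 166 181 204 167 193  91  10   3  24  29  31
   31  31  28  21]
 [ 16  12  13   4 100 222 243 121 113 130 102 136  76  12   8  23  34  40
   42  43  46  33]
 [ 17  14  14   6  44 136 170  56  27  55  36  87  61  20  19  25  61 103
  115 121 132  60]
 [  1   8   5   0   6  72 112  33  17  42  13  61  58  38  45  59 104 177
  199 207 187  73]
 [ 38   3  20  35  47  69  90  26  11  44  42  77  65 101 161 177 187 183
  204 217 202 129]
 [111  58  96 109 120 114  82  18   3  31  52  65  64 120 199 213 199 158
  155 190 194 170]
 [161 158 211 205 195 148  67  18  13  21  31  38  27  67 177 181 114  63
   65  85  90  85]
 [175 146 209 214 184 140  71  26  26  26  22  26  26  35  92  87  52  35
   33  35  36  39]
 [164 127 152 169 160 146 106  42  18  16  25  24  25  28  35  37  33  32
   31  27  32  34]]
```

The finger pad has just begun to feel a light side contact at TCP y=392, where the plate's rear end should be. So xy is right and only the height is offset, by about 28 mm. I'll push a little and check in the top view that the plate moves.

Request:
{"name": "apply_moves", "arguments": {
  "deltas": [
    [[0.3,-2,-0.5,0,1],[0.5,-4,-0.5,0,1],[0.8,-6,-0.5,0,1],[1.1,-8,-0.5,0,1],[1.3,-10,-0.5,0,1],[1.6,-12,-0.5,0,1],[1.9,-14,-0.5,0,1],[2.1,-16,-0.5,0,1],[2.4,-18,-0.5,0,1],[2.7,-20,-0.5,0,1],[2.7,-20,-0.5,0,1]]
  ]
}}

```text
time_s: 12.5
position: [510.9, 371.2, 36.2]
tcp_rot: [0.66, 0.751, -0.0, 0.0]
force: [-0.3, 1.3, 1.0]
gripper_width: -0.004
finger_force: 0.6
```

```bash
cat > fr.py <<'E'
from m import *
from workcell import bot
def front(f):   # sample along the channel axis on the stripe/floor: profile along bed -x near lip
    e=np.array([-.132,.991]);n=np.array([.991,.132]);L=np.array([534.2,192.5])
    g=cv2.cvtColor(f["image"],cv2.COLOR_BGR2GRAY).astype(np.float32); out=[]
    for off in(-22,22):   # bare aluminium margins
        t=np.arange(-80,150,2.0); P=np.c_[L+t[:,None]*e+off*n,np.full(len(t),58.)]
        uv=proj(f,P).astype(np.float32); v=cv2.remap(g,uv[:,0][None],uv[:,1][None],1)[0]
        d=np.diff(v); i=np.argmax(d[(t[:-1]>-75)]); out.append((float(t[i+1]),v[::4].astype(int).tolist()))
    return out
f=bot.grab_frame("top"); o=bot.observe(); print(o["position"].round(1),o["force"].round(1))
for r in front(load("top0.npy"))+front(f): print(r)
E
python3 fr.py
```

```text
[510.9 371.3  36.2] [0.3 0.8 0.3]
(26.0, [138, 136, 133, 135, 135, 136, 136, 138, 134, 78, 41, 67, 67, 68, 197, 206, 205, 201, 204, 203, 203, 204, 203, 205, 206, 204, 208, 208, 209])
(26.0, [136, 132, 134, 134, 140, 134, 137, 136, 138, 79, 43, 66, 67, 65, 181, 202, 203, 201, 200, 200, 199, 201, 200, 199, 202, 201, 203, 205, 205])
(6.0, [155, 152, 149, 151, 151, 152, 152, 155, 146, 78, 44, 88, 199, 198, 195, 200, 196, 196, 200, 196, 179, 108, 106, 109, 136, 135, 138, 136, 138])
(4.0, [152, 147, 151, 150, 156, 150, 152, 153, 155, 90, 50, 121, 223, 222, 219, 208, 197, 195, 197, 198, 195, 199, 199, 199, 202, 201, 203, 204, 202])
```

The plate slid about 21 mm with the finger, and its front is now about 5 mm short of the lip. I'll push 58 mm more.

Request:
{"name": "apply_moves", "arguments": {
  "deltas": [
    [[0.4,-3,0,0,1],[0.8,-6,0,0,1],[1.2,-9,0,0,1],[1.6,-12,0,0,1],[2.1,-16,0,0,1],[2.7,-20,0,0,1],[3.2,-24,0,0,1],[3.7,-28,0,0,1],[4.3,-32,0,0,1],[4.8,-36,0,0,1],[5.3,-40,0,0,1],[5.9,-44,0,0,1],[6.3,-47,0,0,1],[6.7,-50,0,0,1],[7.1,-53,0,0,1],[7.4,-55,0,0,1],[7.6,-57,0,0,1],[7.6,-57,0,0,1]]
  ]
}}

```text
time_s: 14.35
position: [518.5, 314.5, 36.3]
tcp_rot: [0.66, 0.751, -0.0, 0.0]
force: [-0.3, -0.1, -0.2]
gripper_width: 0.001
finger_force: 0.0
```

```bash
python3 fr.py|tail -2; python3 fr.py|head -1
```

```text
(-54.0, [155, 153, 149, 91, 153, 194, 193, 198, 187, 194, 198, 193, 197, 159, 105, 109, 107, 108, 124, 135, 137, 139, 137, 112, 82, 13, 17, 24, 28])
(-54.0, [152, 148, 151, 136, 189, 221, 220, 220, 220, 204, 197, 196, 197, 199, 197, 200, 201, 200, 203, 204, 203, 205, 125, 24, 17, 21, 18, 22, 29])
[518.6 314.6  36.3] [-0.3  0.3  0.3]
```

The plate overhangs the lip by about 52 mm, a third of its length. I'll back off, rise, open, travel over the overhang and start down.

Request:
{"name": "apply_moves", "arguments": {
  "deltas": [
    [[-0.4,3,0,0,1],[-0.5,4,10,0,1],[-0.5,4,35,0,1],[-0.5,4,65,0,-1],[-0.5,4,80,0,-1],[1,-10,84,0,-1],[5,-40,84,0,-1],[9,-75,84,0,-1],[13,-108,84,0,-1],[16,-130,84,0,-1],[18,-140,80,0,-1],[18.2,-142,70,0,-1],[18.2,-142,58,0,-1],[18.2,-142,50,0,-1],[18.2,-142,50,0,-1],[18.2,-142,50,0,-1]]
  ]
}}

```text
time_s: 16.05
position: [536.2, 174.1, 85.7]
tcp_rot: [0.659, 0.752, -0.0, -0.0]
force: [0.4, 0.8, 0.8]
gripper_width: 0.996
finger_force: 0.0
```

```bash
python3 fr.py|tail -2
python3 - <<'E'
from m import *
from workcell import bot
f=bot.grab_frame("side"); f0=load("side0.npy"); p=bot.observe()["position"]; print(p,bot.observe()["gripper_width"])
for z in(p[2]-14,p[2]+14,p[2]+27): print(z,proj(f,[[p[0]-42,p[1]-5.6,z],[p[0]+42,p[1]+5.6,z]]).round(1).tolist())
g=cv2.cvtColor(f["image"],cv2.COLOR_BGR2GRAY); g0=cv2.cvtColor(f0["image"],cv2.COLOR_BGR2GRAY)
for v in range(150,225,3): print(v,g[v,285:335:1].tolist())
E
```

```text
(62.0, [74, 72, 70, 68, 22, 29, 34, 37, 39, 41, 43, 45, 45, 46, 46, 45, 43, 40, 74, 222, 225, 227, 224, 227, 162, 77, 77, 77, 78])
(54.0, [131, 119, 72, 47, 23, 30, 35, 37, 39, 41, 43, 45, 46, 46, 45, 44, 41, 50, 220, 225, 223, 225, 224, 224, 137, 75, 75, 75, 75])
[536.83810148 173.66849759  86.45372458] 1.0014810835973182
72.45372457828869 [[297.5, 198.9], [321.7, 194.2]]
100.45372457828869 [[297.4, 192.1], [321.8, 187.5]]
113.45372457828869 [[297.3, 188.9], [321.9, 184.3]]
150 [172, 172, 172, 173, 173, 173, 172, 173, 173, 172, 172, 171, 167, 115, 65, 59, 57, 60, 60, 60, 61, 61, 59, 60, 61, 60, 61, 62, 60, 63, 60, 61, 60, 60, 60, 59, 64, 112, 159, 169, 170, 171, 171, 171, 172, 172, 172, 171, 172, 172]
153 [142, 137, 136, 132, 130, 131, 140, 164, 171, 171, 171, 172, 168, 117, 67, 56, 58, 60, 59, 61, 60, 60, 59, 60, 60, 60, 62, 60, 60, 61, 60, 61, 60, 61, 60, 58, 66, 109, 156, 167, 169, 167, 166, 166, 169, 170, 169, 169, 170, 171]
156 [111, 111, 111, 111, 111, 110, 113, 130, 161, 170, 170, 172, 167, 117, 66, 58, 58, 59, 60, 59, 60, 59, 60, 61, 61, 60, 59, 59, 62, 61, 60, 62, 60, 59, 6
[... 4570 characters left out ...]
 172, 167, 141, 125, 123, 125, 126, 120, 116, 111, 108, 108, 107, 107, 109, 108, 108, 107, 108, 107, 107, 107, 107, 110, 110, 109, 108, 111, 131, 152, 158, 157, 157, 157, 157, 158, 157, 158]
219 [174, 174, 174, 176, 177, 175, 172, 170, 157, 151, 149, 136, 131, 127, 125, 124, 125, 124, 123, 118, 115, 110, 107, 107, 106, 107, 106, 108, 108, 107, 107, 107, 107, 107, 108, 109, 108, 108, 108, 109, 114, 134, 151, 156, 157, 157, 158, 158, 158, 158]
222 [154, 168, 172, 158, 138, 129, 127, 126, 125, 125, 124, 118, 116, 110, 110, 109, 110, 108, 107, 109, 108, 110, 109, 108, 106, 107, 106, 109, 107, 111, 113, 115, 135, 152, 156, 147, 142, 143, 151, 155, 157, 157, 157, 157, 156, 157, 156, 157, 158, 159]
```

Both open fingertips, at px (296,188) and (324,184.5), fit tips 27 mm above the TCP reading. That confirms the height offset, so gripping at z=54 needs a TCP reading of about 14. I'll descend and pinch.

Request:
{"name": "apply_moves", "arguments": {
  "deltas": [
    [[0,0,-10,0,-1],[0,0,-22,0,-1],[0,0,-34,0,-1],[0,0,-46,0,-1],[0,0,-56,0,-1],[0,0,-64,0,-1],[0,0,-69,0,-1],[0,0,-72,0,-1],[0,0,-72,0,-1],[0,0,-72,0,-1]]
  ]
}}

```text
time_s: 17.15
position: [536.9, 173.0, 14.6]
tcp_rot: [0.66, 0.751, 0.0, 0.0]
force: [1.0, -1.3, 0.3]
gripper_width: 0.997
finger_force: 0.0
```

Request:
{"name": "apply_moves", "arguments": {
  "deltas": [
    [[0,0,0,0,1],[0,0,0,0,1],[0,0,0,0,1],[0,0,0,0,1],[0,0,0,0,1],[0,0,0,0,1],[0,0,0,0,1],[0,0,0,0,1]]
  ]
}}

```text
time_s: 17.95
position: [536.7, 173.1, 15.0]
tcp_rot: [0.66, 0.751, 0.0, 0.0]
force: [-0.6, -1.3, 5.9]
gripper_width: 0.691
finger_force: 63.2
```

Run:
```python
from m import *
from workcell import bot
f=bot.grab_frame("side"); t=bot.grab_frame("top")
cv2.imwrite("pics/g1.png",np.hstack([cv2.resize(f["image"][150:230,265:345],(400,400),interpolation=2),cv2.resize(t["image"][170:260,210:300],(400,400),interpolation=2)]))
```

```text
(no output)
```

View pics/g1.png

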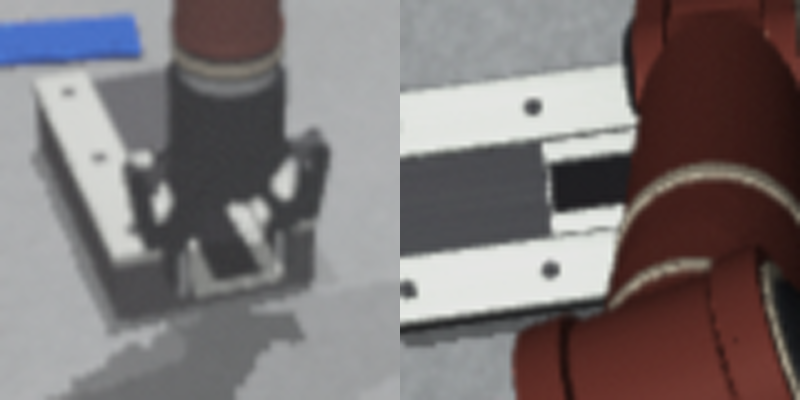

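The left half shows the fingers on both sides of the overhanging plate, with the pads spanning its edge at about (185–290, 270). The grip reads 63 N at an opening of 0.69 (59 mm), so the pinch is good. I'll lift gently.

Request:
{"name": "apply_moves", "arguments": {
  "deltas": [
    [[0,0,1,0,1],[0,0,3,0,1],[0,0,6,0,1],[0,0,10,0,1],[0,0,15,0,1],[0,0,20,0,1],[0,0,22,0,1],[0,0,22,0,1]]
  ]
}}

```text
time_s: 18.85
position: [536.9, 173.1, 36.8]
tcp_rot: [0.66, 0.751, 0.0, 0.0]
force: [0.5, -0.2, -1.6]
gripper_width: 0.688
finger_force: 64.5
```

```bash
cat > ob.py <<'E'
from workcell import bot
o=bot.observe(); print(o["time_s"],o["position"].round(1),o["tcp_rot"].round(3),o["force"].round(1),o["torque"].round(3),o["gripper_width"],o["finger_force"],o["qpos"].round(2))
E
python3 ob.py
```

```text
18.85 [536.9 173.1  36.8] [0.66  0.751 0.    0.   ] [ 0.5 -0.2 -1.6] [-0.072 -0.039 -0.004] 0.6875151333971825 64.48908805847168 [-0.48  0.72  0.21  1.85 -0.25  0.59  0.02]
```

The plate is held and weighs about 1.6–2 N. Next I'll rise and carry it toward the cradle, turning −87°.

Request:
{"name": "apply_moves", "arguments": {
  "deltas": [
    [[0,0,8,0,1],[0,0,24,0,1],[0,0,44,0,1],[0,0,62,0,1],[0,-6,76,-1,1],[-1,-18,84,-3,1],[-2,-36,86,-6,1],[-4,-60,86,-10,1],[-5,-86,86,-15,1],[-7,-114,86,-20,1],[-9,-142,86,-25,1],[-10,-170,86,-30,1],[-12,-198,86,-35,1],[-14,-226,86,-40,1],[-15,-254,86,-45,1],[-17,-282,86,-50,1],[-19,-310,86,-55,1],[-20,-336,86,-60,1],[-22,-362,86,-65,1],[-23,-388,86,-70,1]]
  ]
}}

```text
time_s: 20.85
position: [510.8, -218.0, 121.4]
tcp_rot: [0.973, 0.232, -0.001, -0.0]
force: [0.4, -0.5, -2.1]
gripper_width: 0.69
finger_force: 64.8
```

Request:
{"name": "apply_moves", "arguments": {
  "deltas": [
    [[-2,-26,0,-4,1],[-3,-52,0,-8,1],[-5,-78,0,-12,1],[-6,-100,0,-14,1],[-7,-116,0,-16,1],[-8,-126,0,-17,1],[-8,-130,0,-17,1],[-8,-130,0,-17,1],[-8,-130,0,-17,1],[-8,-130,0,-17,1]]
  ]
}}

```text
time_s: 21.85
position: [506.1, -343.6, 122.2]
tcp_rot: [0.996, 0.092, 0.0, -0.001]
force: [-0.2, 0.8, -2.1]
gripper_width: 0.689
finger_force: 64.7
```

```bash
python3 ob.py
```

```text
21.85 [ 506.1 -343.6  122.2] [ 0.996  0.092  0.    -0.001] [-0.2  0.8 -2.1] [-0.048  0.08   0.001] 0.6890555297848572 64.72878456115723 [ 0.19  0.73  0.64  1.66 -0.52  0.93 -0.36]
```

```bash
cat > st.py <<'E'
from m import *
from workcell import bot
import sys
def look(c,yaw,z,rail=False):
    c=np.array(c); u=np.array([np.cos(np.radians(yaw)),np.sin(np.radians(yaw))]); n=np.array([-u[1],u[0]])
    for name in("top","side"):
        f=bot.grab_frame(name); g=cv2.cvtColor(f["image"],cv2.COLOR_BGR2GRAY).astype(np.float32)
        def prof(A,B,k):
            t=np.linspace(0,1,k); P=np.c_[A+(B-A)*t[:,None],np.full(k,z)]; uv=proj(f,P).astype(np.float32)
            return cv2.remap(g,uv[:,0][None],uv[:,1][None],1)[0].astype(int).tolist()
        print(name,"along centre, s=0..100 step 4:",prof(c,c+100*u,26))
        print("   along margin +22:",prof(c+22*n,c+100*u+22*n,26)); print("   along margin -22:",prof(c-22*n,c+100*u-22*n,26))
        for s in(20,40,65): print("   across at s=%d, -45..45 step 3:"%s,prof(c+s*u-45*n,c+s*u+45*n,31))
a=list(map(float,sys.argv[1:])); look(a[:2],a[2],a[3])
E
python3 st.py 553.3 -334.8 10.6 165
```

```text
top along centre, s=0..100 step 4: [19, 19, 19, 19, 19, 18, 19, 19, 18, 19, 19, 18, 18, 17, 18, 19, 18, 19, 18, 22, 65, 130, 136, 137, 136, 135]
   along margin +22: [185, 185, 184, 187, 186, 185, 187, 185, 188, 188, 186, 187, 186, 187, 187, 186, 188, 208, 210, 207, 203, 151, 134, 132, 144, 155]
   along margin -22: [161, 183, 183, 183, 185, 184, 186, 186, 186, 187, 187, 188, 189, 188, 189, 188, 189, 189, 188, 187, 182, 146, 132, 132, 133, 141]
   across at s=20, -45..45 step 3: [146, 143, 144, 147, 147, 160, 182, 185, 184, 172, 73, 21, 19, 19, 18, 18, 19, 19, 19, 19, 36, 112, 182, 189, 188, 158, 100, 87, 88, 89, 87]
   across at s=40, -45..45 step 3: [135, 129, 131, 131, 134, 153, 181, 187, 187, 176, 85, 23, 19, 18, 18, 19, 19, 19, 18, 18, 31, 99, 183, 191, 190, 162, 103, 89, 91, 88, 88]
   across at s=65, -45..45 step 3: [153, 151, 149, 149, 142, 140, 177, 189, 189, 177, 104, 31, 19, 18, 18, 18, 19, 19, 19, 19, 28, 89, 179, 199, 205, 195, 127, 128, 132, 126, 128]
side along centre, s=0..100 step 4: [71, 70, 69, 71, 70, 70, 71, 71, 72, 71, 72, 72, 72, 73, 72, 71, 72, 72, 73, 75, 126
[... 172 characters left out ...]
, 185]
   along margin -22: [202, 200, 203, 201, 202, 202, 202, 204, 201, 205, 204, 204, 205, 204, 205, 203, 205, 204, 205, 204, 205, 191, 185, 186, 186, 186]
   across at s=20, -45..45 step 3: [227, 229, 221, 193, 176, 200, 207, 206, 197, 140, 79, 71, 72, 71, 70, 70, 72, 71, 71, 89, 150, 195, 206, 208, 203, 188, 184, 183, 174, 137, 81]
   across at s=40, -45..45 step 3: [183, 184, 182, 169, 174, 201, 208, 208, 202, 154, 80, 73, 72, 71, 71, 72, 71, 70, 71, 83, 141, 195, 208, 208, 200, 191, 191, 190, 188, 186, 184]
   across at s=65, -45..45 step 3: [189, 186, 184, 173, 166, 197, 208, 208, 198, 152, 86, 73, 72, 72, 72, 72, 72, 72, 72, 85, 145, 198, 213, 216, 206, 191, 188, 187, 185, 185, 188]
```

Both views show the plate level, with its centre about 2 mm too far along x and 1 mm too far in y. I'll correct that and lower to just above the rails.

Request:
{"name": "apply_moves", "arguments": {
  "deltas": [
    [[-1,-0.6,-5,0,1],[-2,-1.2,-15,0,1],[-2,-1.2,-28,0,1],[-2,-1.2,-41,0,1],[-2,-1.2,-52,0,1],[-2,-1.2,-60,0,1],[-2,-1.2,-64,0,1],[-2,-1.2,-66,0,1],[-2,-1.2,-66,0,1],[-2,-1.2,-66,0,1]]
  ]
}}

```text
time_s: 22.95
position: [503.9, -346.5, 56.8]
tcp_rot: [0.996, 0.091, 0.0, 0.0]
force: [0.3, 0.0, -1.5]
gripper_width: 0.684
finger_force: 64.7
```

```bash
python3 st.py 552.8 -336 10.6 99; python3 ob.py
```

```text
top along centre, s=0..100 step 4: [22, 19, 19, 19, 19, 20, 19, 19, 19, 19, 19, 19, 19, 18, 19, 18, 18, 18, 18, 43, 135, 135, 129, 133, 148, 152]
   along margin +22: [186, 188, 187, 188, 189, 189, 190, 189, 189, 190, 190, 189, 191, 190, 189, 190, 189, 191, 194, 208, 185, 132, 132, 146, 153, 154]
   along margin -22: [37, 104, 178, 180, 182, 182, 182, 184, 183, 183, 187, 185, 186, 187, 185, 186, 186, 184, 186, 186, 174, 134, 130, 133, 145, 152]
   across at s=20, -45..45 step 3: [182, 172, 171, 172, 172, 179, 186, 185, 179, 120, 44, 19, 18, 19, 19, 20, 19, 19, 19, 24, 71, 159, 187, 191, 191, 147, 102, 124, 164, 177, 177]
   across at s=40, -45..45 step 3: [185, 174, 174, 174, 172, 172, 188, 187, 182, 136, 49, 20, 19, 20, 19, 19, 20, 19, 19, 22, 64, 169, 189, 191, 182, 126, 50, 52, 120, 172, 175]
   across at s=65, -45..45 step 3: [224, 224, 225, 224, 223, 214, 196, 188, 181, 133, 54, 22, 18, 18, 18, 18, 18, 18, 19, 20, 51, 139, 187, 192, 188, 162, 147, 175, 197, 223, 226]
side along centre, s=0..100 step 4: [72, 73, 72, 72, 72, 73, 73, 73, 73, 73, 73, 72, 74, 73, 73, 73, 72, 73, 74, 
[... 355 characters left out ...]
, -45..45 step 3: [132, 131, 133, 139, 173, 205, 207, 205, 186, 119, 77, 73, 74, 73, 73, 73, 72, 73, 73, 92, 168, 204, 208, 208, 205, 199, 200, 203, 173, 104, 69]
   across at s=40, -45..45 step 3: [138, 134, 126, 132, 176, 206, 209, 206, 189, 125, 79, 74, 73, 73, 73, 73, 73, 73, 73, 99, 161, 201, 208, 208, 201, 198, 203, 213, 220, 207, 183]
   across at s=65, -45..45 step 3: [183, 181, 177, 168, 176, 202, 208, 206, 189, 130, 81, 75, 75, 75, 74, 72, 73, 73, 73, 92, 165, 203, 209, 209, 202, 191, 186, 185, 185, 186, 186]
23.05 [ 503.9 -346.5   56.8] [0.996 0.091 0.    0.   ] [ 0.3  0.1 -2.1] [-0.008  0.087  0.031] 0.6884230752807784 64.73604440689087 [ 0.23  0.81  0.58  1.71 -0.59  0.8  -0.3 ]
```

It's centred within about 1 mm. I'll set it down gently.

Request:
{"name": "apply_moves", "arguments": {
  "deltas": [
    [[0,0.8,-1,0,1],[0,0.8,-2,0,1],[0,0.8,-3,0,1],[0,0.8,-3,0,1],[0,0.8,-3,0,1]]
  ]
}}

```text
time_s: 23.55
position: [503.7, -345.3, 53.4]
tcp_rot: [0.996, 0.091, 0.0, -0.0]
force: [-0.4, -0.0, -1.2]
gripper_width: 0.686
finger_force: 64.8
```

Request:
{"name": "apply_moves", "arguments": {
  "deltas": [
    [[0,0,-0.5,0,1],[0,0,-0.5,0,1],[0,0,-1,0,1],[0,0,-1,0,1],[0,0,-1,0,1]]
  ]
}}

```text
time_s: 24.05
position: [503.8, -345.3, 53.2]
tcp_rot: [0.996, 0.091, 0.0, -0.0]
force: [-1.3, 1.3, 5.8]
gripper_width: 0.688
finger_force: 65.5
```

```bash
python3 ob.py
```

```text
24.05 [ 503.8 -345.3   53.2] [ 0.996  0.091  0.    -0.   ] [-1.3  1.3  5.8] [0.421 0.29  0.075] 0.6884222007957108 65.45728325843811 [ 0.23  0.81  0.57  1.72 -0.59  0.79 -0.3 ]
```

It's in contact at about 6 N, so I'll let go.

Request:
{"name": "apply_moves", "arguments": {
  "deltas": [
    [[0,0,0,0,0],[0,0,0,0,-0.5],[0,0,0,0,-1],[0,0,0,0,-1],[0,0,0,0,-1],[0,0,0,0,-1],[0,0,0,0,-1],[0,0,0,0,-1]]
  ]
}}

```text
time_s: 24.85
position: [503.6, -345.4, 52.2]
tcp_rot: [0.996, 0.091, -0.0, -0.0]
force: [0.9, -0.1, 0.1]
gripper_width: 1.001
finger_force: 0.0
```

```bash
python3 ob.py; python3 st.py 552.8 -336 10.6 96
```

```text
24.85 [ 503.6 -345.4   52.2] [ 0.996  0.091 -0.    -0.   ] [ 0.9 -0.1  0.1] [-0.033  0.001  0.043] 1.0007768851006984 0.0 [ 0.23  0.81  0.57  1.72 -0.59  0.79 -0.3 ]
top along centre, s=0..100 step 4: [35, 18, 19, 19, 19, 18, 19, 19, 19, 19, 18, 20, 19, 19, 19, 18, 19, 19, 18, 31, 113, 138, 130, 133, 145, 150]
   along margin +22: [184, 185, 186, 185, 186, 188, 186, 186, 189, 186, 187, 189, 187, 187, 186, 187, 188, 188, 189, 204, 196, 135, 133, 146, 150, 151]
   along margin -22: [31, 71, 168, 184, 183, 184, 185, 184, 185, 187, 187, 187, 188, 187, 187, 189, 187, 188, 187, 186, 177, 135, 130, 131, 140, 150]
   across at s=20, -45..45 step 3: [178, 171, 171, 172, 169, 158, 178, 185, 184, 166, 61, 20, 19, 19, 19, 18, 19, 19, 19, 21, 49, 131, 184, 189, 186, 148, 100, 105, 153, 176, 178]
   across at s=40, -45..45 step 3: [179, 174, 174, 174, 173, 175, 183, 187, 186, 166, 76, 25, 20, 19, 19, 18, 19, 19, 19, 20, 43, 116, 184, 190, 188, 150, 74, 71, 140, 173, 174]
   across at s=65, -45..45 step 3: [224, 224, 224, 224, 223, 202, 191, 188, 187, 173, 72, 22, 19, 19, 19, 19, 19, 19, 18, 20, 41
[... 344 characters left out ...]
, 184]
   along margin -22: [203, 204, 203, 202, 203, 204, 205, 205, 206, 204, 206, 207, 206, 207, 205, 207, 207, 207, 206, 206, 201, 185, 185, 186, 187, 186]
   across at s=20, -45..45 step 3: [135, 135, 135, 145, 166, 195, 208, 207, 201, 154, 86, 74, 74, 73, 73, 74, 73, 73, 73, 83, 137, 190, 207, 209, 206, 199, 199, 198, 185, 123, 70]
   across at s=40, -45..45 step 3: [138, 134, 123, 126, 161, 195, 209, 208, 202, 158, 92, 75, 73, 73, 74, 73, 73, 74, 73, 79, 135, 192, 208, 209, 204, 200, 200, 205, 218, 221, 197]
   across at s=65, -45..45 step 3: [180, 179, 177, 174, 168, 196, 208, 209, 205, 172, 95, 75, 75, 75, 75, 73, 73, 74, 73, 81, 128, 189, 208, 209, 203, 189, 188, 187, 187, 188, 187]
```

The plate lies centred on both rails, released. I'll rise clear, wait about a second for the weighing, then move over the middle.

Request:
{"name": "apply_moves", "arguments": {
  "deltas": [
    [[0,0,6,0,-1],[0,0,18,0,-1],[0,0,34,0,-1],[0,0,46,0,-1],[0,0,50,0,-1],[0,0,50,0,-1],[0,0,50,0,-1],[0,0,50,0,-1],[0,0,50,0,-1],[0,0,50,0,-1],[0,0,50,0,-1],[0,0,50,0,-1],[0,0,50,0,-1],[0,0,50,0,-1],[0,0,50,0,-1],[12,2,50,0,-1],[30,5.5,50,0,-1],[44,8.5,50,0,-1],[48.7,9.1,50,0,-1],[48.7,9.1,50,0,-1]]
  ]
}}

```text
time_s: 26.95
position: [553.4, -335.6, 102.0]
tcp_rot: [0.996, 0.092, 0.0, -0.0]
force: [-0.6, -0.1, 0.1]
gripper_width: 1.006
finger_force: 0.0
```

Request:
{"name": "apply_moves", "arguments": {
  "deltas": [
    [[0,0,0,0,-1],[0,0,-6,0,-1],[0,0,-16,0,-1],[0,0,-27,0,-1],[0,0,-38,0,-1],[0,0,-46,0,-1],[0,0,-50,0,-1],[0,0,-50,0,-1],[0,0,-50,0,-1]]
  ]
}}

```text
time_s: 27.85
position: [552.5, -336.6, 52.5]
tcp_rot: [0.996, 0.091, 0.0, 0.0]
force: [0.1, 0.2, 0.7]
gripper_width: 0.996
finger_force: 0.0
```

```bash
python3 ob.py
```

```text
27.85 [ 552.5 -336.6   52.5] [0.996 0.091 0.    0.   ] [0.1 0.2 0.7] [ 0.006  0.069 -0.003] 0.9955118679372569 0.0 [ 0.19  0.86  0.59  1.6  -0.59  0.86 -0.38]
```

Request:
{"name": "apply_moves", "arguments": {
  "deltas": [
    [[0,0,0,0,1],[0,0,0,0,1],[0,0,0,0,1],[0,0,0,0,1],[0,0,0,0,1],[0,0,0,0,1],[0,0,0,0,1],[0,0,1,0,1],[0,0,3,0,1],[0,0,8,0,1],[0,0,16,0,1],[0,0,28,0,1],[0,0,40,0,1],[0,0,52,0,1],[0,0,62,0,1],[0,0,68,0,1],[0,0,70,0,1],[0,0,70,0,1]]
  ]
}}

```text
time_s: 29.65
position: [552.3, -336.2, 122.4]
tcp_rot: [0.996, 0.091, 0.0, -0.0]
force: [0.1, -0.4, -1.9]
gripper_width: 0.689
finger_force: 64.6
```

```bash
python3 ob.py
```

```text
29.65 [ 552.3 -336.2  122.4] [ 0.996  0.091  0.    -0.   ] [ 0.1 -0.4 -1.9] [ 0.033 -0.058  0.053] 0.6892947068003936 64.57096695899963 [ 0.16  0.78  0.64  1.55 -0.53  0.99 -0.43]
```

Held by the middle, so on to the pocket.

Request:
{"name": "apply_moves", "arguments": {
  "deltas": [
    [[-2,6,0,0,1],[-6,20,0,-1,1],[-12,42,0,-2,1],[-20,70,0,-4,1],[-28,98,0,-5,1],[-36,126,0,-7,1],[-44,154,0,-8,1],[-52,182,0,-10,1],[-59,207,0,-11,1],[-64,226,0,-12,1],[-67,237,-6,-12.6,1],[-68.5,241.6,-14,-12.6,1],[-68.5,241.6,-24,-12.6,1],[-68.5,241.6,-32,-12.6,1],[-68.5,241.6,-35,-12.6,1],[-68.5,241.6,-35,-12.6,1],[-68.5,241.6,-35,-12.6,1]]
  ]
}}

```text
time_s: 31.35
position: [484.0, -95.6, 87.4]
tcp_rot: [1.0, -0.02, 0.0, 0.0]
force: [1.1, -0.4, -2.0]
gripper_width: 0.692
finger_force: 64.7
```

```bash
python3 ob.py; sed -i 's/100\*u/105*u/g;s/,26))/,36))/g;s/s=0..100 step 4/s=0..105 step 3/;s/(20,40,65)/(45,60,72)/' st.py; python3 st.py 483.8 -94.6 -2.1 130
```

```text
31.35 [484.  -95.6  87.4] [ 1.   -0.02  0.    0.  ] [ 1.1 -0.4 -2. ] [-0.026 -0.061 -0.031] 0.6922485391127284 64.66079235076904 [-0.3   0.65  0.69  2.02 -0.65  0.69 -0.79]
top along centre, s=0..105 step 3: [42, 42, 41, 42, 41, 43, 42, 42, 41, 41, 41, 41, 41, 40, 40, 39, 38, 38, 37, 37, 36, 34, 33, 35, 49, 64, 50, 31, 23, 28, 49, 87, 122, 132, 133, 133]
   along margin +22: [42, 42, 41, 41, 40, 41, 41, 40, 39, 39, 38, 38, 37, 36, 35, 34, 32, 38, 80, 155, 193, 198, 199, 199, 199, 199, 196, 179, 143, 132, 132, 136, 136, 134, 131, 130]
   along margin -22: [39, 40, 41, 40, 41, 41, 41, 42, 42, 42, 42, 43, 43, 42, 42, 42, 41, 41, 41, 41, 40, 39, 39, 38, 38, 37, 42, 56, 64, 63, 62, 61, 60, 57, 48, 34]
   across at s=45, -45..45 step 3: [42, 42, 42, 43, 42, 42, 42, 42, 42, 42, 41, 41, 40, 40, 40, 39, 38, 38, 38, 37, 36, 35, 34, 33, 34, 51, 101, 157, 185, 196, 199]
   across at s=60, -45..45 step 3: [42, 41, 41, 41, 41, 41, 41, 41, 40, 39, 39, 39, 39, 38, 37, 36, 34, 33, 31, 31, 52, 137, 188, 198, 199, 186, 186, 194, 195, 199, 200]
   across at s=72, -45..45 step 3: [41, 41, 41, 41, 40, 39,
[... 531 characters left out ...]
 62, 63, 76, 110, 149, 179, 186, 185, 184, 183, 183, 182, 184, 187, 188, 187, 185, 183, 183, 182, 185, 187, 190, 186, 177, 175, 175, 174, 174, 174, 174, 175]
   across at s=45, -45..45 step 3: [167, 178, 176, 163, 177, 194, 199, 191, 174, 130, 91, 71, 66, 66, 66, 65, 65, 65, 70, 98, 137, 176, 192, 192, 182, 165, 164, 166, 170, 174, 176]
   across at s=60, -45..45 step 3: [168, 179, 175, 157, 165, 183, 197, 197, 179, 139, 93, 68, 67, 66, 66, 66, 65, 66, 73, 94, 145, 180, 198, 199, 190, 178, 171, 174, 175, 175, 175]
   across at s=72, -45..45 step 3: [194, 179, 160, 155, 175, 194, 198, 192, 176, 141, 94, 71, 66, 66, 67, 67, 66, 66, 70, 96, 134, 174, 192, 193, 186, 175, 174, 173, 173, 173, 175]
```

The side view shows the plate centred laterally, with the right yaw and about 1 mm too far along x. I'll correct and descend to just above the walls.

Request:
{"name": "apply_moves", "arguments": {
  "deltas": [
    [[-0.5,0,-6,0,1],[-1,0,-18,0,1],[-1,0,-32,0,1],[-1,0,-46,0,1],[-1,0,-56,0,1],[-1,0,-63,0,1],[-1,0,-66,0,1],[-1,0,-67,0,1],[-1,0,-67,0,1],[-1,0,-67,0,1]]
  ]
}}

```text
time_s: 32.45
position: [483.2, -94.8, 20.7]
tcp_rot: [1.0, -0.019, 0.001, 0.0]
force: [-0.1, -0.3, -2.0]
gripper_width: 0.68
finger_force: 64.7
```

```bash
python3 ob.py; python3 st.py 483.8 -94.6 -2.1 63
```

```text
32.45 [483.2 -94.8  20.7] [ 1.    -0.019  0.001  0.   ] [-0.1 -0.3 -2. ] [-0.007  0.006  0.041] 0.6800999307551538 64.68138456344604 [-0.21  0.75  0.56  2.07 -0.78  0.54 -0.69]
top along centre, s=0..105 step 3: [80, 127, 157, 145, 124, 104, 93, 74, 50, 38, 35, 35, 35, 35, 35, 35, 34, 35, 34, 33, 33, 33, 32, 31, 30, 30, 33, 35, 31, 43, 81, 115, 127, 131, 132, 134]
   along margin +22: [40, 39, 39, 38, 37, 38, 38, 37, 39, 58, 107, 138, 110, 77, 46, 35, 33, 33, 32, 31, 31, 42, 83, 144, 183, 193, 194, 194, 194, 195, 188, 158, 135, 131, 129, 130]
   along margin -22: [31, 32, 32, 33, 33, 33, 34, 33, 34, 34, 34, 35, 35, 35, 35, 36, 36, 35, 35, 35, 35, 35, 34, 34, 34, 33, 32, 31, 34, 48, 62, 63, 61, 50, 34, 27]
   across at s=45, -45..45 step 3: [34, 34, 34, 34, 35, 35, 35, 35, 35, 35, 35, 36, 35, 35, 35, 35, 35, 34, 33, 33, 33, 33, 35, 37, 42, 53, 64, 71, 84, 89, 101]
   across at s=60, -45..45 step 3: [36, 35, 35, 35, 35, 35, 35, 35, 35, 34, 34, 33, 33, 34, 33, 33, 33, 33, 32, 32, 31, 31, 30, 31, 33, 40, 64, 104, 147, 174, 181]
   across at s=72, -45..45 step 3: [35, 35, 34, 34, 34, 33, 
[... 537 characters left out ...]
2, 65, 78, 125, 173, 183, 188, 194, 194, 192, 190, 189, 187, 188, 193, 196, 195, 192, 192, 190, 188, 189, 193, 200, 201, 201, 194, 177, 165, 161, 160, 161]
   across at s=45, -45..45 step 3: [173, 145, 145, 151, 166, 184, 199, 198, 183, 148, 105, 72, 66, 66, 67, 66, 66, 67, 71, 89, 134, 175, 193, 198, 194, 184, 174, 165, 161, 161, 161]
   across at s=60, -45..45 step 3: [177, 152, 142, 147, 163, 185, 196, 198, 188, 162, 98, 74, 67, 66, 66, 67, 66, 66, 68, 87, 132, 173, 198, 202, 201, 194, 181, 166, 160, 159, 159]
   across at s=72, -45..45 step 3: [176, 153, 143, 147, 167, 188, 200, 199, 183, 146, 106, 74, 69, 69, 68, 66, 68, 67, 70, 88, 128, 168, 191, 199, 197, 187, 176, 165, 161, 160, 158]
```

It's aligned within about 1 mm. I'll lower into the pocket.

Request:
{"name": "apply_moves", "arguments": {
  "deltas": [
    [[0,0,-1.5,0,1],[0,0,-3,0,1],[0,0,-4.5,0,1],[0,0,-6,0,1],[0,0,-7,0,1],[0,0,-8,0,1],[0,0,-9,0,1],[0,0,-9,0,1]]
  ]
}}

```text
time_s: 33.35
position: [482.7, -94.7, 11.2]
tcp_rot: [1.0, -0.019, -0.0, -0.0]
force: [0.0, 0.6, -2.0]
gripper_width: 0.689
finger_force: 64.7
```

Request:
{"name": "apply_moves", "arguments": {
  "deltas": [
    [[0,0,-0.5,0,1],[0,0,-1,0,1],[0,0,-1.5,0,1],[0,0,-1.5,0,1],[0,0,-1.5,0,1]]
  ]
}}

```text
time_s: 33.85
position: [482.9, -94.7, 10.2]
tcp_rot: [1.0, -0.019, 0.0, -0.0]
force: [-1.3, 1.7, 6.0]
gripper_width: 0.69
finger_force: 65.3
```

```bash
python3 ob.py
```

```text
33.85 [482.9 -94.7  10.2] [ 1.    -0.019  0.    -0.   ] [-1.3  1.7  6. ] [0.089 0.207 0.034] 0.6897594085647609 65.26915669441223 [-0.2   0.76  0.54  2.07 -0.8   0.52 -0.67]
```

Contact came at the floor depth of 10.2, where a wall catch would have shown at about 16. I'll release, then rise straight up.

Request:
{"name": "apply_moves", "arguments": {
  "deltas": [
    [[0,0,0,0,0],[0,0,0,0,-0.5],[0,0,0,0,-1],[0,0,0,0,-1],[0,0,0,0,-1],[0,0,0,0,-1],[0,0,0,0,-1],[0,0,5,0,-1],[0,0,15,0,-1],[0,0,32,0,-1],[0,0,55,0,-1],[0,0,80,0,-1],[0,0,105,0,-1],[0,0,128,0,-1],[0,0,145,0,-1],[0,0,150,0,-1],[0,0,150,0,-1]]
  ]
}}

```text
time_s: 35.55
position: [483.1, -94.7, 160.6]
tcp_rot: [1.0, -0.019, 0.001, -0.0]
force: [0.7, 0.7, -0.7]
gripper_width: 1.001
finger_force: 0.0
```

Request:
{"name": "apply_moves", "arguments": {
  "deltas": [
    [[0,10,0,0,-1],[0,40,0,0,-1],[0,80,0,0,-1],[0,120,0,0,-1],[0,160,0,0,-1],[0,200,0,0,-1],[0,240,0,0,-1],[0,265,0,0,-1],[0,270,0,0,-1],[0,270,0,0,-1]]
  ]
}}

```text
time_s: 36.55
position: [481.8, 176.0, 158.8]
tcp_rot: [1.0, -0.018, -0.001, 0.001]
force: [-0.0, -1.1, 0.2]
gripper_width: 1.003
finger_force: 0.0
```

```bash
python3 ob.py; python3 st.py 483.8 -94.6 -2.1 53
python3 - <<'E'
from m import *
from workcell import bot
f=bot.grab_frame("top"); g=cv2.cvtColor(f["image"],cv2.COLOR_BGR2GRAY); rect(f,(g<45)&roi(g,370,398,195,258),53,"stripe in pocket")
d=np.abs(f["image"].astype(int)-load("top0.npy")["image"]).sum(2)
for n,r in(("wrench",(240,305,122,150)),("jar",(326,354,104,140)),("beaker",(414,450,98,138))): print(n,(d[r[2]:r[3],r[0]:r[1]]>60).sum())
E
```

```text
36.55 [481.8 176.  158.8] [ 1.    -0.018 -0.001  0.001] [-0.  -1.1  0.2] [-0.01   0.004  0.005] 1.0026834119589219 0.0 [-0.93  0.6   0.84  1.9  -0.57  0.9  -1.41]
top along centre, s=0..105 step 3: [26, 27, 27, 26, 26, 26, 26, 25, 26, 25, 25, 26, 26, 25, 26, 26, 26, 26, 26, 26, 26, 25, 25, 25, 25, 30, 71, 146, 188, 213, 215, 205, 154, 136, 149, 153]
   along margin +22: [215, 215, 215, 216, 216, 216, 217, 217, 218, 218, 218, 218, 218, 218, 218, 218, 218, 219, 219, 219, 219, 219, 219, 219, 219, 217, 210, 187, 181, 213, 216, 199, 162, 144, 148, 149]
   along margin -22: [210, 210, 210, 210, 210, 210, 211, 212, 212, 212, 212, 212, 213, 214, 214, 214, 214, 213, 213, 213, 214, 213, 213, 213, 212, 211, 202, 173, 190, 214, 214, 198, 154, 139, 147, 148]
   across at s=45, -45..45 step 3: [120, 176, 214, 213, 195, 196, 211, 215, 214, 198, 69, 26, 26, 26, 26, 26, 25, 25, 26, 28, 65, 170, 216, 219, 214, 187, 214, 220, 220, 218, 190]
   across at s=60, -45..45 step 3: [121, 177, 214, 212, 188, 171, 200, 213, 214, 199, 74, 26, 25, 25, 26, 26, 26, 25, 25, 27, 61, 159, 215, 219, 215, 190, 211, 220,
[... 732 characters left out ...]
04, 201, 198, 192, 199, 208, 209, 201, 181, 171, 170, 170]
   across at s=45, -45..45 step 3: [202, 208, 201, 190, 184, 205, 209, 205, 191, 156, 98, 74, 67, 68, 67, 68, 69, 69, 71, 96, 140, 183, 206, 205, 198, 194, 198, 205, 202, 191, 175]
   across at s=60, -45..45 step 3: [199, 207, 201, 181, 180, 194, 208, 206, 190, 151, 106, 73, 68, 68, 68, 68, 68, 68, 74, 99, 142, 183, 201, 202, 195, 190, 200, 207, 204, 191, 178]
   across at s=72, -45..45 step 3: [204, 208, 201, 186, 174, 192, 205, 207, 196, 166, 103, 77, 69, 70, 68, 68, 68, 69, 70, 92, 139, 183, 208, 209, 203, 197, 197, 204, 202, 192, 176]
stripe in pocket ctr [485.7 -94.7] size [ 25.6 148. ] long axis deg -1.4
wrench 2
jar 0
beaker 0
```

The plate lies flat in the pocket with its coated stripe up, and a gap shows all round it. The bystanders haven't moved, so I'm handing in.

```bash
python3 -c "
from workcell import bot
print(bot.close_job())"
```

```text
the job is handed in; nothing more can be done
None
```

The plate was slid out, let go on the balance cradle for over a second to be weighed, then laid coated side up in the pocket and released. The job was handed in at about 37 s with the arm clear and the wrench, jar and beaker unmoved; the balance display was not read.

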